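# Slide the light panel under the glass viewing stage and switch it on

## Robot

A 6-joint arm with a two-finger parallel gripper is mounted at the origin on the work surface. World frame = base frame: x ahead of the robot, y to its left, z up, the work surface at z = 0. Lengths are in m, angles in degrees, forces in N, time in s.
With the tool pointing down it reaches from about 0.25 to 0.725 m from the base axis. Payload 9.7 kg.
Tool frame: the origin (TCP) lies at the centre of the arm's flange, where the gripper is bolted on; the fingertips stand 173 mm ahead of it and the grasp point (between the pads) lies bot.grip_depth ahead of it (bot.grip_depth is the distance from the TCP to the grasp point, in m); z points along the fingers, y is the direction in which the jaws open and shut (so a half turn about z gives the same grasp; the last joint's range is limited). The gripper opens to 85 mm and grips with 20 to 120 N. Pads are 22 mm wide; open, the fingers measure 114 mm over their backs; the gripper's body (76 mm by 85 mm) begins 54 mm behind the grasp point. The pads swing forward as they close: fully open they stand 13 mm farther back than shut.
Start: joints at [67.609, 4.979, 10.078, 95.1, 0, 90], TCP at [0.21, 0.509, 0.405] pointing down, gripper open.
Joint ranges: [-179.16, 179.16], [-48.56, 103.87], [-65.8, 70.77], [-126.05, 130.52], [-82.76, 87.17], [-180, 180]. Speed limits (degrees/s): [127.2, 127.2, 147.25, 180, 180, 180].

## Interface

Orientations are given as [roll, pitch, yaw] about the fixed x, y, z axes, in that order (R = Rz(yaw) Ry(pitch) Rx(roll)).
In Python, from workcell import status, viewer, bot gives the robot as it stands. The module is installed in compiled form; this text tells all that it offers.
- The arm moves only by the tool move_arm, never from a script. Its argument "commands" is a list of rows, each an object with "claw": the gripper's target within -1 to 1 (fully open at 1, half-way at 0, shut at -1); "travel": the shift along the tool's x, y, z in cm, a list of three; "turn": the turn about the tool's z in degrees. A call has 1 to 5 rows; each row shifts and turns the commanded pose from where the row before left it, along the tool's axes as they then stand; what a row does not reach is not made up. A row lasts 1/12 s, in which the tool goes at most 41.7 mm and 7.16 degrees, less where a joint would pass 70% of its speed; a pose out of reach is approached as far as the arm can. A call is refused whole if a number of a shift passes 4.17 or a number of a turn 7.16, either way. A call with a gripper value outside its range is refused whole. The fingers move at their own pace and stop on an object; "squeeze" is the grip in N (left out, the last holds). Time passes only in rows, so rows that do not move let the fingers close. It gives the time, the measured TCP pose, the force and the opening at its end, in the units of the state.
- status.get_obs(): the state, without advancing time (a new reading comes with each control period).
- viewer.camera(name): name is "scene" or "side" or "wrist"; returns the picture (384x512x3 uint8, blue, green, red); there is no depth.
- viewer.camera_params(name): a dict with "camera_matrix" (3x3 intrinsics, pixels), "xyz" and "rotation" of the camera in the world. Camera axes: x right, y up, looking along -z (the intrinsics and any distortion apply to the point x, -y, -z); pixel columns grow to the right and rows downward; lengths in m; the calibration is good to about 2 mm. The wrist camera is an equidistant fisheye: a pixel r from the principal point sees the ray r / f radians off the axis. A picture is of the moment at which its call begins: read the wrist's pose just before it. camera_params takes no time and is no camera call; for the wrist camera it gives the pose at the moment of the call.
- bot.job_done(): hands the job in, once; it reports no verdict.
The state is a dict: "time": time; "q": joint angles; "qd": joint speeds; "joint_efforts": joint torques, N m; "ee_pos": TCP position; "tcp_rot": TCP orientation; "wrist_force": force on the tool from outside, world axes, zero at the start; "torque": the same for the moment, N m; "opening": finger opening in m.
Only numpy, scipy, OpenCV 4.12 (cv2) and the standard library are available. Lean on these libraries where they do the work, as an engineer would, in place of code of your own. Each camera call takes 0.05 s, during which the arm holds its last target.

## Task

Light the culture dishes from below: push the flat light panel along the bench with your fingertips, under the glass stage, fully home so that its thicker control housing comes right up to the edge of the glass, then press the round switch on the housing with a fingertip and let it spring back. Keep the panel flat on the bench (do not pick it up or tip it), and do not shift the stage, the dishes on it or anything else lying about.

Things in the scene. Friction and masses are not known exactly. Their poses are not given: they have to be found in the camera images.
- stage: Low viewing stage standing loose on the bench (1.2 kg): clear glass sheet 150 (its x) x 160 (y) x 8 mm on two aluminium side rails, each 12 mm wide and 150 long along x at the y edges. Origin: centre of its footprint on the bench, z up. Below the glass, between the rails, a passage along x: 136 mm wide, 19 mm high, open at both ends. Top of the glass at 27 mm.
- panel: Slim light panel lying loose on the bench (about 0.5 kg, 3 to 6 N to push), 190 (its x) x 120 (y) mm, z up. Origin: middle of this footprint on the bench; mass centre at x = -13. From x = -55 to +95 a flat plate 14 mm thick, white lit face; from x = -95 to -55 a grey control housing, full width, 28 mm high, too tall for the passage. The x = +95 edge goes in first.
- switch_top (a point): Centre of the top of the round white push switch (20 mm across) on the housing, at x = -75, y = +30, z = 34.5 mm in the panel's frame when not pressed.
- switch (a joint): Travel of the push switch in m: 0 released, 0.005 fully down. Spring return, 1.5 N at first, 4 N fully down; it counts as pressed beyond 0.0035.
- dish1: Closed clear culture dish, 60 mm across and 15 mm high, standing on the glass; origin at the centre of its underside.
- dish2: A second culture dish like dish1, on the glass.
- dish3: A third culture dish like dish1, on the glass.
- beaker: Small glass beaker, 53 mm across, 64 mm high, standing on the bench; origin at the centre of its underside. Leave alone.
- reagent: Amber reagent bottle with black cap, 54 mm across, 105 mm high; origin at the centre of its underside. Leave alone.
- boat: White square weighing boat, about 85 mm wide, 19 mm high; origin at the centre of its underside. Leave alone.
- marker: Marker pen lying on the bench along its x axis, 137 mm long, 15 mm thick; origin near its middle, on the bench. Leave alone.
- forceps: Steel forceps lying on the bench along their x axis, 136 mm long, 7 mm high; origin near the middle, on the bench. Leave alone.
- stage_mouth (a point): Middle of the open end of the passage where the panel goes in, on the bench: x = -75 mm, y = 0 in the stage's frame, same axes. The panel lies before this end and moves in along +x of the stage.
- panel_step (a point): On the panel, on the bench level: x = -55 mm, y = 0 in its frame, same axes, below the front face of the housing. Fully home it coincides with stage_mouth and the x axes of panel and stage are parallel.
There are look-alikes about, which are no part of the job. What is shaped like the stage but blue is not meant. What is shaped like the panel but yellow is not meant.

How it is judged (in metres and radians):
On the way, in this order (a step that is already met when the one before it is completed fails the run):
1. the panel lies home under the glass (x of panel in the frame of stage between -0.032 and -0.012 m and y of panel in the frame of stage between -0.012 and 0.012 m and angle between the x axis of panel and the x axis of stage, either way round below 0.12 rad), for 0.1 s.
2. the switch is pressed down (value of joint switch above 0.0035 m), for 0.05 s.
At the end, for the whole second after the job is handed in: The panel lies flat and still on the bench under the glass, its housing within 12 mm of the edge of the glass, along the passage; the switch has been pressed after that and is released; the stage stands within 12 mm of where it stood and the dishes and other things are where they were (all of step 1 and height (world z) of panel below 0.003 m and angle between panel's own z axis and vertical below 0.03 rad and linear speed of panel below 0.01 m/s and value of joint switch below 0.0015 m and distance of stage from where it was at the start of the episode below 0.012 m); the robot touches nothing.
It fails at once if the panel is lifted off the bench (height (world z) of panel above 0.008 m).
It fails at once if the panel is tipped (more than about 5 degrees) (angle between panel's own z axis and vertical above 0.09 rad).
It fails at once if the stage is shifted by more than 12 mm or tipped (distance of stage from where it was at the start of the episode above 0.012 m or angle between stage's own z axis and vertical above 0.05 rad).
It fails at once if a dish is shifted on the stage or knocked off (distance of any of dish1, dish2, dish3 from where it was at the start of the episode above 0.02 m).
It fails at once if another thing on the bench is moved by more than 20 mm (distance of any of beaker, reagent, boat, marker, forceps from where it was at the start of the episode above 0.02 m).
It also fails if it takes over 72 s, if anything falls off the work surface, if the arm or the gripper's body presses on something with over 40 N, if the wrist force passes 120 N, or if a joint passes its speed limit or range.

## Working session

There is one attempt and no reset: what is moved stays moved. The work goes in short steps, Python scripts to look and compute and a tool call to move; the robot and the scene stay as the last step left them, time stands still between calls to the robot, and variables do not carry over. Pictures are saved under pics/ and viewed, and the job is handed in when it is done.

Besides the shell and the picture viewer there is one more tool, called after "Emit:" as name(argument=value, ...), one argument or row to a line, values as JSON. move_arm: Moves the arm, as the interface text tells. Its arguments: {"type":"object","properties":{"commands":{"type":"array"},"squeeze":{"type":"number"}},"required":["commands"]}

```bash
mkdir -p pics
cat > h.py <<'E'
import numpy as np, cv2
from workcell import status, viewer, bot
def ray(name,u,v,p=None):
    p=p or viewer.camera_params(name); K=np.array(p["camera_matrix"]); R=np.array(p["rotation"]); o=np.array(p["xyz"])
    a=(u-K[0,2])/K[0,0]; b=(v-K[1,2])/K[1,1]
    if name=="wrist":
        r=np.hypot(a,b); s=np.sin(r)/r if r>1e-9 else 1; d=np.array([a*s,-b*s,-np.cos(r)])
    else: d=np.array([a,-b,-1])
    return o,R@d
def pt(name,u,v,z,p=None):
    o,d=ray(name,u,v,p); return o+d*(z-o[2])/d[2]
def proj(name,X,p=None):
    p=p or viewer.camera_params(name); K=np.array(p["camera_matrix"]); R=np.array(p["rotation"]); o=np.array(p["xyz"])
    c=R.T@(np.array(X)-o); c=np.array([c[0],-c[1],-c[2]])
    if name=="wrist":
        t=np.arctan2(np.hypot(c[0],c[1]),c[2]); f=t/max(np.hypot(c[0],c[1]),1e-9); a,b=c[0]*f,c[1]*f
    else: a,b=c[0]/c[2],c[1]/c[2]
    return K[0,0]*a+K[0,2],K[1,1]*b+K[1,2]
E
python3 - <<'E'
from h import *
np.set_printoptions(precision=4,suppress=True)
s=status.get_obs(); print({k:s[k] for k in("time","ee_pos","tcp_rot","opening","wrist_force")},bot.grip_depth)
for n in("scene","side","wrist"):
    p=viewer.camera_params(n); print(n,p)
    cv2.imwrite(f"pics/{n}0.png",viewer.camera(n))
E
```

```text
{'time': 0.0, 'ee_pos': array([0.2095, 0.5085, 0.404 ]), 'tcp_rot': array([-179.9206,    0.0008,  157.61  ]), 'opening': 0.0853325441385793, 'wrist_force': array([-0.5227, -0.282 , -0.7356])} 0.1547
scene {'camera_matrix': array([[363.0877,   0.    , 249.8485],
       [  0.    , 363.0877, 191.1811],
       [  0.    ,   0.    ,   1.    ]]), 'xyz': array([ 1.0766, -0.4704,  0.6503]), 'rotation': array([49.7021,  1.01  , 48.2888])}
side {'camera_matrix': array([[499.1698,   0.    , 256.507 ],
       [  0.    , 499.1698, 193.275 ],
       [  0.    ,   0.    ,   1.    ]]), 'xyz': array([0.3417, 0.9781, 1.1781]), 'rotation': array([  41.3786,    0.2144, -169.4026])}
wrist {'camera_matrix': array([[297.3186,   0.    , 255.7695],
       [  0.    , 297.3186, 189.4787],
       [  0.    ,   0.    ,   1.    ]]), 'xyz': array([0.147 , 0.5345, 0.373 ]), 'rotation': array([-15.1325,   0.131 ,  67.6439])}
```

```bash
python3 - <<'E'
s=open('h.py').read()
s=s.replace('R=np.array(p["rotation"])','R=Rotation.from_euler("xyz",p["rotation"],degrees=True).as_matrix()')
s="from scipy.spatial.transform import Rotation\n"+s
open('h.py','w').write(s)
E
ls pics
```

```text
scene0.png
side0.png
wrist0.png
```

View pics/scene0.png

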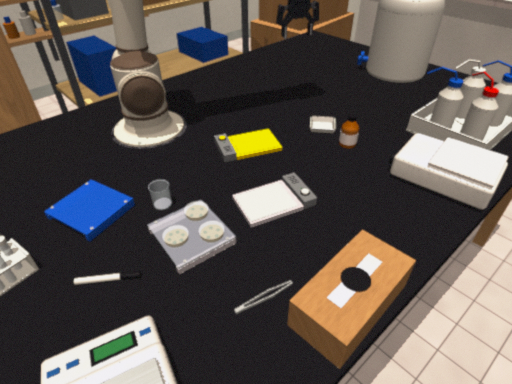

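View pics/side0.png

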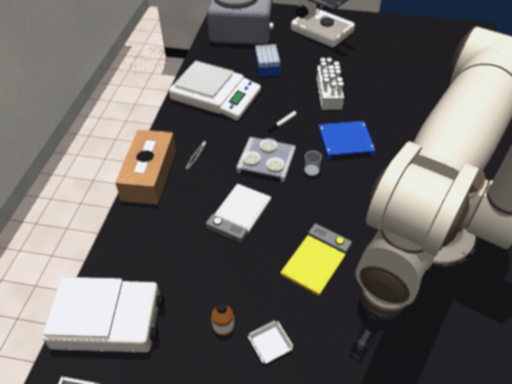

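View pics/wrist0.png

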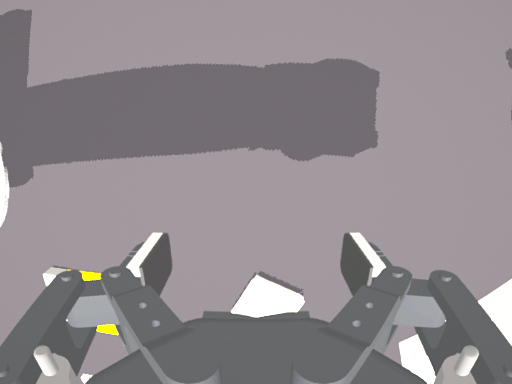

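Run:
```python
import cv2
a=cv2.imread("pics/scene0.png")[160:280,130:330]; cv2.imwrite("pics/sc_z.png",cv2.resize(a,(800,480),interpolation=cv2.INTER_CUBIC))
a=cv2.imread("pics/side0.png")[125:250,190:340]; cv2.imwrite("pics/si_z.png",cv2.resize(a,(720,600),interpolation=cv2.INTER_CUBIC))
```

```text
(no output)
```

View pics/sc_z.png

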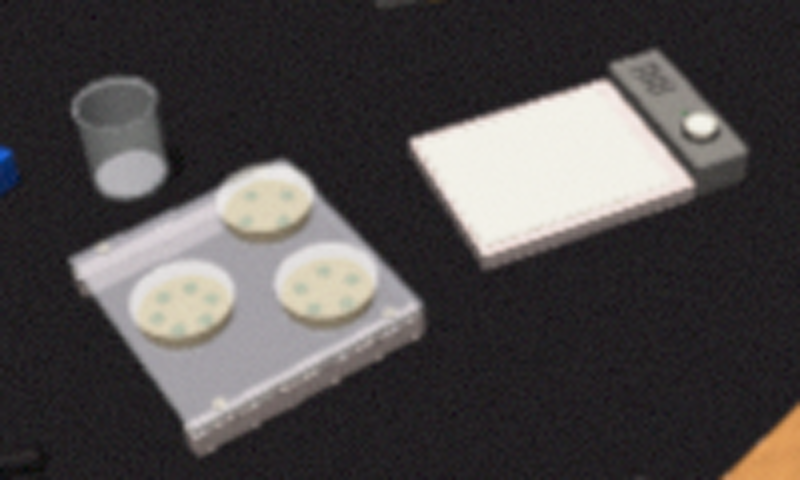

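View pics/si_z.png

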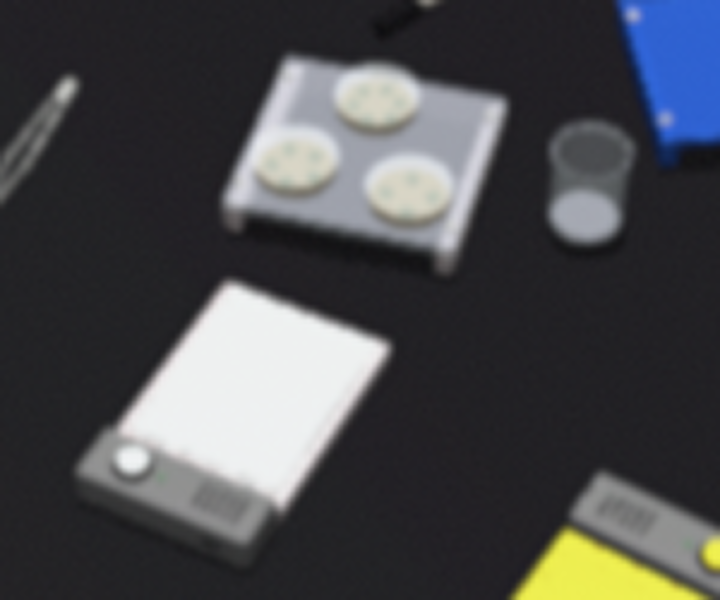

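```bash
cat > fit.py <<'E'
from h import *
from scipy.optimize import least_squares
def fit(obs,x0):
    # obs: list (cam,u,v,local xyz)
    P={c:viewer.camera_params(c) for c in {o[0] for o in obs}}
    def W(x,l):
        c,s=np.cos(x[2]),np.sin(x[2]); return [x[0]+c*l[0]-s*l[1],x[1]+s*l[0]+c*l[1],l[2]]
    f=lambda x: np.concatenate([np.subtract(proj(o[0],W(x,o[3]),P[o[0]]),(o[1],o[2])) for o in obs])
    r=least_squares(f,x0,loss="soft_l1"); return r.x,r.fun if False else f(r.x).reshape(-1,2)
sc=lambda x,y:("scene",130+(x+.5)/4-.5,160+(y+.5)/4-.5)
si=lambda x,y:("side",190+(x+.5)/4.8-.5,125+(y+.5)/4.8-.5)
E
cat > m1.py <<'E'
from fit import *
np.set_printoptions(precision=4,suppress=True)
S=[(72,262),(287,160),(424,308),(195,433)]; 
# stage +x from panel toward far: identify by raw points first
for q in S: print("st",pt(*sc(*q),.027))
for q in [(289,57),(507,100),(445,250),(228,202)]: print("st side",pt(*si(*q),.027))
for q in [(411,145),(487,262),(693,190),(608,82)]: print("pl",pt(*sc(*q),.014))
for q in [(230,283),(390,347),(280,510),(118,432)]: print("pl side",pt(*si(*q),.014))
print("sw",pt(*sc(702,124),.0345),pt(*si(131,458),.0345))
E
python3 m1.py
```

```text
st [ 0.4472 -0.2539  0.027 ]
st [ 0.4602 -0.1041  0.027 ]
st [ 0.6195 -0.1219  0.027 ]
st [ 0.6056 -0.2697  0.027 ]
st side [ 0.6024 -0.2679  0.027 ]
st side [ 0.4439 -0.2516  0.027 ]
st side [ 0.4649 -0.1014  0.027 ]
st side [ 0.615  -0.1189  0.027 ]
pl [ 0.4916 -0.0266  0.014 ]
pl [ 0.6071 -0.0619  0.014 ]
pl [0.6488 0.0782 0.014 ]
pl [0.5338 0.1177 0.014 ]
pl side [ 0.6011 -0.0586  0.014 ]
pl side [ 0.4882 -0.0225  0.014 ]
pl side [0.5323 0.1188 0.014 ]
pl side [0.6436 0.0775 0.014 ]
sw [0.624  0.1122 0.0345] [0.6257 0.1116 0.0345]
```

```bash
cat >> m1.py <<'E'
print('----')
h=.075;w=.08
so=[(*sc(72,262),(h,-w,.027)),(*sc(287,160),(-h,-w,.027)),(*sc(424,308),(-h,w,.027)),(*sc(195,433),(h,w,.027)),
(*si(289,57),(h,w,.027)),(*si(507,100),(h,-w,.027)),(*si(445,250),(-h,-w,.027)),(*si(228,202),(-h,w,.027))]
po=[(*sc(411,145),(.095,-.06,.014)),(*sc(487,262),(.095,.06,.014)),(*sc(702,124),(-.075,.03,.0345)),(*sc(657,50),(-.095,-.06,.028)),(*sc(747,152),(-.095,.06,.028)),
(*si(230,283),(.095,.06,.014)),(*si(390,347),(.095,-.06,.014)),(*si(131,458),(-.075,.03,.0345)),(*si(78,476),(-.095,.06,.028)),(*si(245,550),(-.095,-.06,.028))]
for o,x0 in((so,[.53,-.186,-1.67]),(po,[.57,.04,-1.86])):
    x,r=fit(o,x0); print(x,np.degrees(x[2])); print(r.T)
E
python3 m1.py | sed -n '/---/,$p'
```

```text
----
[ 0.5324 -0.1868 -1.6743] -95.9309822930789
[[-0.1556  0.1473  0.5168 -0.3351 -0.4113 -0.2714  1.4809 -1.3397]
 [-0.6401  0.0336 -0.269  -0.3919 -0.3924 -0.3322 -0.373  -0.5139]]
[ 0.5737  0.0489 -1.8649] -106.85364765802971
[[-0.1212 -0.1867 -0.0254  0.3298  1.2733 -0.6952 -0.0444  0.4796 -0.6779
   0.6042]
 [-0.8399 -1.2574  0.0633 -0.2244 -0.4829 -0.2989 -0.5264  0.1653 -1.1206
  -1.2871]]
```

Emit:
move_arm(
  commands=[
    {"claw": -1,"travel": [0,0,0],"turn": 7},
    {"claw": -1,"travel": [0,0,0],"turn": 7},
    {"claw": -1,"travel": [0,0,0],"turn": 7},
    {"claw": -1,"travel": [0,0,0],"turn": 7},
    {"claw": -1,"travel": [0,0,0],"turn": 7},
  ],
  squeeze=20,
)

```text
time: 0.57
ee_pos: [0.2095, 0.5085, 0.4044]
tcp_rot: [-180.0, 0.0, 122.3]
wrist_force: [0.5, -0.1, 0.5]
opening: 0.0252
```

Emit:
move_arm(
  commands=[
    {"claw": -1,"travel": [0,0,0],"turn": 7},
    {"claw": -1,"travel": [0,0,0],"turn": 7},
    {"claw": -1,"travel": [0,0,0],"turn": 7},
    {"claw": -1,"travel": [0,0,0],"turn": 7},
    {"claw": -1,"travel": [0,0,0],"turn": 7},
  ],
)

```text
time: 0.98
ee_pos: [0.2095, 0.5085, 0.4044]
tcp_rot: [-180.0, 0.0, 87.3]
wrist_force: [0.4, 0.4, 1.2]
opening: 0.0002
```

Emit:
move_arm(
  commands=[
    {"claw": -1,"travel": [0,0,0],"turn": 3.5},
    {"claw": -1,"travel": [0,0,0],"turn": 0},
  ],
)

```text
time: 1.15
ee_pos: [0.2095, 0.5085, 0.4044]
tcp_rot: [-180.0, 0.0, 83.9]
wrist_force: [-0.1, 0.2, 1.0]
opening: -0.0
```

```bash
cat > go.py <<'E'
import sys
from h import *
np.set_printoptions(precision=4,suppress=True)
S=(.5324,-.1868,np.radians(-95.93)); P=(.5737,.0489,np.radians(-106.85))
def w(f,x,y): c,s=np.cos(f[2]),np.sin(f[2]); return np.array([f[0]+c*x-s*y,f[1]+s*x+c*y])
def rel(x,y,z=None):
    s=status.get_obs(); R=Rotation.from_euler("xyz",s["tcp_rot"],degrees=True).as_matrix()
    t=np.array([x,y,z if z is not None else s["ee_pos"][2]]); return R.T@(t-s["ee_pos"])*100, s
E
python3 - <<'E'
from go import *
t=w(P,-.065,.105); d,s=rel(*t); print(t,d,s["ee_pos"],s["tcp_rot"],s["q"],s["opening"],s["wrist_force"],s["time"])
E
```

```text
[0.693  0.0807] [-37.4511  52.5931   0.0126] [0.2095 0.5085 0.4044] [-179.9919    0.0306   83.949 ] [ 67.6092   4.993   10.0602  95.0988  -0.0008 163.6602] -5.259669602597293e-06 [-0.1064  0.1813  0.9657] 1.15
```

Emit:
move_arm(
  commands=[
    {"claw": -1,"travel": [-1.87,2.63,0],"turn": 0},
    {"claw": -1,"travel": [-1.87,2.63,0],"turn": 0},
    {"claw": -1,"travel": [-1.87,2.63,0],"turn": 0},
    {"claw": -1,"travel": [-1.87,2.63,0],"turn": 0},
    {"claw": -1,"travel": [-1.87,2.63,0],"turn": 0},
  ],
)

```text
time: 1.57
ee_pos: [0.3315, 0.4009, 0.4046]
tcp_rot: [180.0, 0.0, 84.3]
wrist_force: [1.2, 0.3, -0.0]
opening: 0.0001
```

Emit:
move_arm(
  commands=[
    {"claw": -1,"travel": [-1.87,2.63,0],"turn": 0},
    {"claw": -1,"travel": [-1.87,2.63,0],"turn": 0},
    {"claw": -1,"travel": [-1.87,2.63,0],"turn": 0},
    {"claw": -1,"travel": [-1.87,2.63,0],"turn": 0},
    {"claw": -1,"travel": [-1.87,2.63,0],"turn": 0},
  ],
)

```text
time: 1.98
ee_pos: [0.4529, 0.2942, 0.4046]
tcp_rot: [-180.0, 0.0, 84.3]
wrist_force: [-0.0, 0.8, -0.1]
opening: 0.0001
```

Emit:
move_arm(
  commands=[
    {"claw": -1,"travel": [-1.87,2.63,1],"turn": 0},
    {"claw": -1,"travel": [-1.87,2.63,1],"turn": 0},
    {"claw": -1,"travel": [-1.87,2.63,1],"turn": 0},
    {"claw": -1,"travel": [-1.87,2.63,1],"turn": 0},
    {"claw": -1,"travel": [-1.87,2.63,1],"turn": 0},
  ],
)

```text
time: 2.4
ee_pos: [0.5741, 0.1877, 0.3541]
tcp_rot: [-180.0, 0.0, 84.3]
wrist_force: [-0.5, 0.0, -0.2]
opening: -0.0002
```

Emit:
move_arm(
  commands=[
    {"claw": -1,"travel": [-1.87,2.63,1],"turn": 0},
    {"claw": -1,"travel": [-1.87,2.63,1],"turn": 0},
    {"claw": -1,"travel": [-1.87,2.63,1],"turn": 0},
    {"claw": -1,"travel": [-1.87,2.63,1],"turn": 0},
    {"claw": -1,"travel": [-1.87,2.63,1],"turn": 0},
  ],
)

```text
time: 2.82
ee_pos: [0.6954, 0.0812, 0.3038]
tcp_rot: [-180.0, 0.0, 84.3]
wrist_force: [0.2, 0.3, 0.4]
opening: 0.0001
```

Run:
```python
from go import *
t=w(P,-.065,.105); d,s=rel(*t,.180); print(t,d,s["ee_pos"],s["tcp_rot"],s["q"],s["wrist_force"],s["time"])
cv2.imwrite("pics/side1.png",viewer.camera("side"));cv2.imwrite("pics/wrist1.png",viewer.camera("wrist"))
```

```text
[0.693  0.0807] [-0.0766 -0.2218 12.3842] [0.6954 0.0812 0.3038] [-179.9797    0.0043   84.2674] [  6.6619  25.4501  23.7186  88.2892   0.0002 102.3945] [0.232  0.3001 0.4486] 2.8167
```

View pics/side1.png

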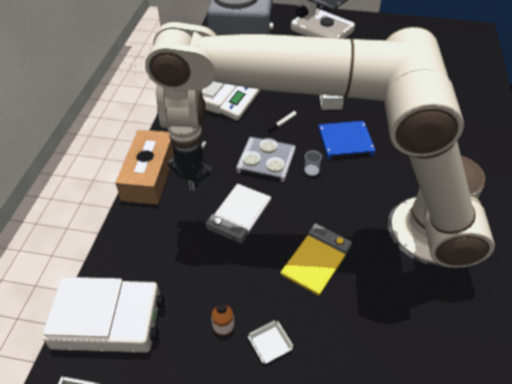

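View pics/wrist1.png

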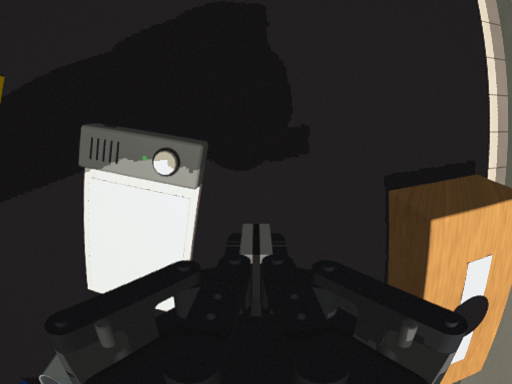

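Run:
```python
from go import *
for q in [(290,322),(338,356)]: print(pt("scene",*q,0))
for q in [(119,193),(157,202),(175,143)]: print(pt("side",*q,0))
```

```text
[ 0.8423 -0.1726  0.    ]
[ 0.946  -0.1572  0.    ]
[0.9633 0.0359 0.    ]
[0.8337 0.0499 0.    ]
[ 0.8564 -0.2179  0.    ]
```

Emit:
move_arm(
  commands=[
    {"claw": -1,"travel": [0,0,2.5],"turn": 0},
    {"claw": -1,"travel": [0,0,2.5],"turn": 0},
    {"claw": -1,"travel": [0,0,2.5],"turn": 0},
    {"claw": -1,"travel": [0,0,2.5],"turn": 0},
    {"claw": -1,"travel": [0,0,2.2],"turn": 0},
  ],
)

```text
time: 3.33
ee_pos: [0.6937, 0.0829, 0.181]
tcp_rot: [-179.9, 0.0, 84.3]
wrist_force: [0.9, -0.4, 0.3]
opening: -0.0
```

Emit:
move_arm(
  commands=[
    {"claw": -1,"travel": [0,-0.5,0],"turn": 0},
    {"claw": -1,"travel": [0,-0.5,0],"turn": 0},
    {"claw": -1,"travel": [0,-0.5,0],"turn": 0},
    {"claw": -1,"travel": [0,-0.3,0],"turn": 0},
    {"claw": -1,"travel": [0,0,0],"turn": 0},
  ],
)

```text
time: 3.75
ee_pos: [0.6762, 0.0846, 0.1849]
tcp_rot: [179.9, -0.0, 84.1]
wrist_force: [0.1, -0.7, 0.1]
opening: 0.0001
```

Run:
```python
from go import *
s=status.get_obs(); print(s["ee_pos"])
d=s["ee_pos"][:2]-np.array(P[:2]); c,q=np.cos(P[2]),np.sin(P[2]); print(c*d[0]+q*d[1],-q*d[0]+c*d[1])
cv2.imwrite("pics/wrist2.png",viewer.camera("wrist"))
```

```text
[0.6762 0.0846 0.1849]
-0.06391917280967384 0.08776339872370184
```

View pics/wrist2.png

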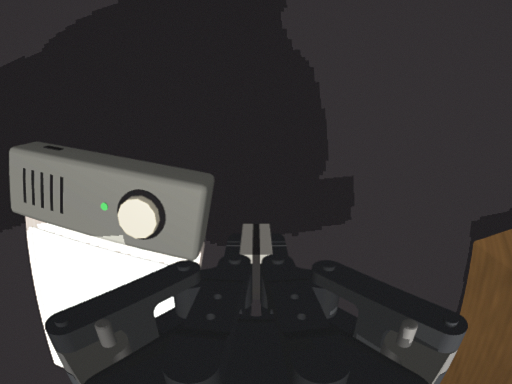

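Emit:
move_arm(
  commands=[
    {"claw": -1,"travel": [0,-0.3,0.2],"turn": 0},
    {"claw": -1,"travel": [0,-0.3,0.2],"turn": 0},
    {"claw": -1,"travel": [0,-0.3,0],"turn": 0},
    {"claw": -1,"travel": [0,-0.3,0],"turn": 0},
    {"claw": -1,"travel": [0,-0.2,0],"turn": 0},
  ],
)

```text
time: 4.22
ee_pos: [0.6623, 0.0859, 0.1786]
tcp_rot: [180.0, -0.0, 84.1]
wrist_force: [2.8, 0.7, -1.2]
opening: 0.0002
```

Emit:
move_arm(
  commands=[
    {"claw": -1,"travel": [0,-0.2,0],"turn": 0},
    {"claw": -1,"travel": [0,-0.2,0],"turn": 0},
    {"claw": -1,"travel": [0,-0.2,0],"turn": 0},
    {"claw": -1,"travel": [0,-0.2,0],"turn": 0},
    {"claw": -1,"travel": [0,-0.2,0],"turn": 0},
  ],
)

```text
time: 4.63
ee_pos: [0.6525, 0.0869, 0.1788]
tcp_rot: [180.0, -0.0, 84.1]
wrist_force: [2.6, 0.9, -0.7]
opening: -0.0002
```

```bash
cat > snap.py <<'E'
import sys
from go import *
n=sys.argv[1]
s=status.get_obs(); print(s["ee_pos"],s["tcp_rot"],s["time"],s["wrist_force"])
np.save(f"pics/p{n}.npy",viewer.camera_params("wrist"),allow_pickle=True)
for c in sys.argv[2:]:
    a=viewer.camera(c)
    cv2.imwrite(f"pics/{c}{n}.png",a)
    if c=="scene": cv2.imwrite(f"pics/scz{n}.png",cv2.resize(a[160:280,130:330],(800,480),interpolation=cv2.INTER_CUBIC))
    if c=="side": cv2.imwrite(f"pics/siz{n}.png",cv2.resize(a[125:250,190:340],(720,600),interpolation=cv2.INTER_CUBIC))
E
python3 snap.py 3 wrist scene side
```

```text
[0.6525 0.0869 0.1788] [179.9785  -0.008   84.1107] 4.6333 [ 2.6448  0.8604 -0.7137]
```

View pics/wrist3.png

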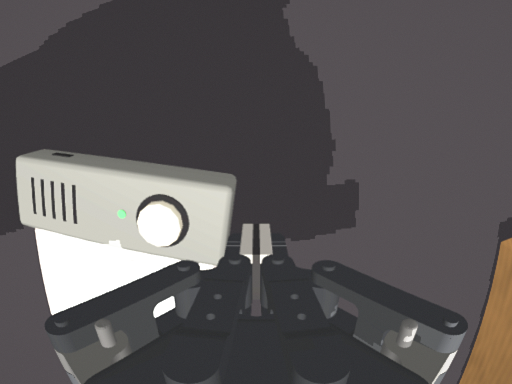

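View pics/scz3.png

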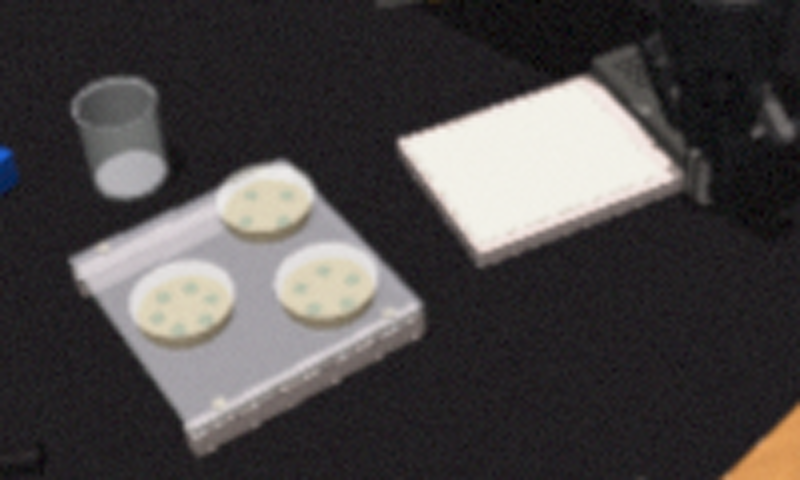

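View pics/siz3.png

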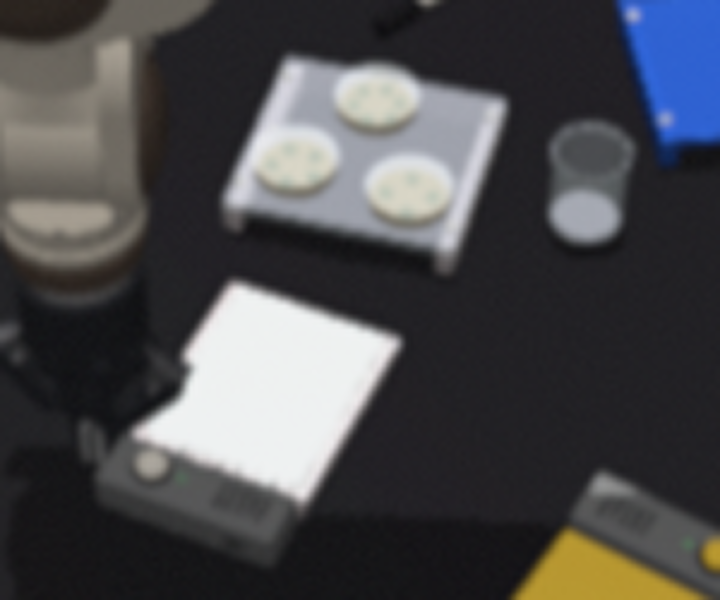

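```bash
cat > fp.py <<'E'
from fit import *
S=(.5324,-.1868,np.radians(-95.93))
L=dict(fr=(.095,-.06,.014),fl=(.095,.06,.014),sw=(-.075,.03,.0345),rr=(-.095,-.06,.028),rl=(-.095,.06,.028),hl=(-.055,.06,.028),hr=(-.055,-.06,.028),pr=(-.055,-.06,.014),pl=(-.055,.06,.014))
def run(SC,SI,x0):
    o=[(*sc(*v),L[k]) for k,v in SC.items()]+[(*si(*v),L[k]) for k,v in SI.items()]
    x,r=fit(o,x0); c,s=np.cos(S[2]),np.sin(S[2]); d=x[:2]-S[:2]
    print("panel",x.round(4),"yaw",np.degrees(x[2]).round(2),"in stage: x %.4f y %.4f ang %.2f"%(c*d[0]+s*d[1],-s*d[0]+c*d[1],np.degrees(x[2]-S[2])))
    print(r.T.round(1))
    return x
E
python3 - <<'E'
from fp import *
run(dict(fr=(399,143),fl=(483,262)),dict(fr=(402,342),fl=(235,283),sw=(150,463),rr=(268,562),rl=(97,487)),(.56,.04,-1.8))
E
```

```text
panel [ 0.5645  0.0488 -1.8202] yaw -104.29 in stage: x -0.2377 y 0.0075 ang -8.36
[[ 0.4  0.  -0.5 -0.5  0.4  0.8 -0.8]
 [-0.8 -2.5 -0.1  0.2  0.3 -3.5 -1.8]]
```

Emit:
move_arm(
  commands=[
    {"claw": -1,"travel": [0,-0.2,0],"turn": 0},
    {"claw": -1,"travel": [0,-0.2,0],"turn": 0},
    {"claw": -1,"travel": [0,-0.2,0],"turn": 0},
    {"claw": -1,"travel": [0,-0.2,0],"turn": 0},
    {"claw": -1,"travel": [0,0,0],"turn": 0},
  ],
)

```text
time: 5.2
ee_pos: [0.6443, 0.0877, 0.1787]
tcp_rot: [-180.0, -0.0, 84.1]
wrist_force: [1.6, 1.1, -0.6]
opening: 0.0001
```

Emit:
move_arm(
  commands=[
    {"claw": -1,"travel": [0,0.5,0],"turn": 0},
    {"claw": -1,"travel": [0,1,0],"turn": 0},
    {"claw": -1,"travel": [0.5,1.5,-1],"turn": 0},
    {"claw": -1,"travel": [2.5,0,-2],"turn": 0},
    {"claw": -1,"travel": [3,0,-2],"turn": 0},
  ],
)

```text
time: 5.62
ee_pos: [0.681, 0.143, 0.2279]
tcp_rot: [-179.8, 0.1, 83.9]
wrist_force: [0.9, -0.5, 0.8]
opening: 0.0003
```

Emit:
move_arm(
  commands=[
    {"claw": -1,"travel": [3,0,0],"turn": 0},
    {"claw": 0.6,"travel": [3,0,0],"turn": 0},
    {"claw": 0.6,"travel": [0,0,0],"turn": 0},
    {"claw": 0.6,"travel": [0,0,0],"turn": 0},
  ],
)

```text
time: 5.95
ee_pos: [0.6866, 0.2054, 0.2279]
tcp_rot: [-179.9, 0.0, 84.2]
wrist_force: [-0.2, -1.7, 0.7]
opening: 0.0356
```

```bash
python3 snap.py 4 wrist scene side
```

```text
[0.6866 0.2054 0.2279] [-179.9233    0.0433   84.245 ] 5.95 [-0.211  -1.6971  0.6589]
```

View pics/wrist4.png

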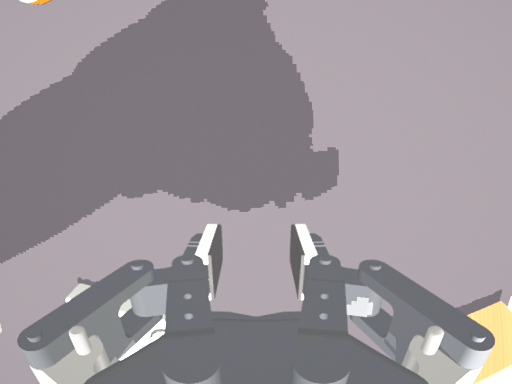

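View pics/scz4.png

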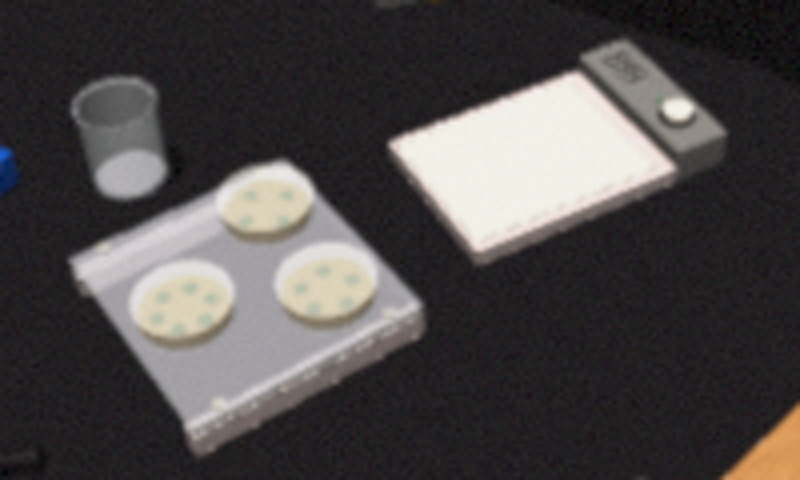

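View pics/siz4.png

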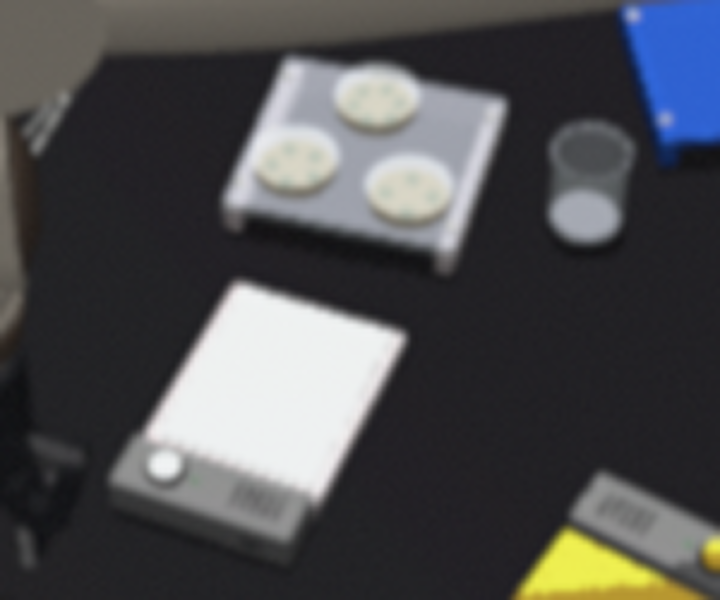

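Run:
```python
from fp import *; from go import rel,w
x=run(dict(fr=(389,147),fl=(480,258),sw=(678,108),rr=(626,39),rl=(726,132)),dict(fr=(407,335),fl=(240,283),sw=(165,464),rr=(292,552),rl=(110,485)),(.56,.04,-1.8))
print("rear centre",w(x,-.095,0), "tool shift to stage(-.395,0)",rel(*w(S,-.395,0))[0], "rear+0.03", rel(*w(x,-.135,0))[0])
```

```text
panel [ 0.5581  0.0452 -1.7745] yaw -101.67 in stage: x -0.2334 y 0.0015 ang -5.74
[[ 0.1 -0.2  0.  -0.1  0.8 -0.2 -0.9  0.5 -0.  -0.1]
 [-1.1 -1.4  0.1 -0.4 -0.3 -0.3 -0.2  0.1 -2.3 -0.9]]
rear centre [0.5773 0.1383] tool shift to stage(-.395,0) [ -0.8652 -11.3248   0.0115] rear+0.03 [-3.5894 -9.8197  0.0119]
```

Emit:
move_arm(
  commands=[
    {"claw": 0.6,"travel": [-0.6,-2.75,0],"turn": 0},
    {"claw": 0.6,"travel": [-0.6,-2.75,0],"turn": 0},
    {"claw": 0.6,"travel": [-0.6,-2.75,0],"turn": 0},
    {"claw": 0.6,"travel": [-0.6,-2.75,0],"turn": 0},
    {"claw": 0.6,"travel": [0,0,1],"turn": 0},
  ],
)

```text
time: 6.52
ee_pos: [0.5717, 0.1898, 0.2205]
tcp_rot: [-180.0, -0.0, 84.1]
wrist_force: [0.8, 1.4, -0.0]
opening: 0.0686
```

Emit:
move_arm(
  commands=[
    {"claw": 0.6,"travel": [0,0,1.5],"turn": 0},
    {"claw": 0.6,"travel": [0,0,1.5],"turn": 0},
    {"claw": 0.6,"travel": [0,0,0.8],"turn": 0},
    {"claw": 0.6,"travel": [0,0,0.4],"turn": 0},
    {"claw": 0.6,"travel": [0,0,0],"turn": 0},
  ],
)

```text
time: 6.93
ee_pos: [0.5749, 0.1907, 0.1758]
tcp_rot: [-179.9, 0.0, 84.1]
wrist_force: [-0.9, 0.5, -0.3]
opening: 0.0682
```

```bash
python3 snap.py 5 wrist scene side
python3 - <<'E'
from go import *
s=status.get_obs(); d=s["ee_pos"][:2]-np.array(S[:2]); c,q=np.cos(S[2]),np.sin(S[2]); print("tcp in stage",c*d[0]+q*d[1],-q*d[0]+c*d[1],s["opening"])
E
```

```text
[0.5749 0.1907 0.1758] [-179.917     0.042    84.0573] 6.9333 [-0.8672  0.4804 -0.3073]
tcp in stage -0.38046264889226006 0.003613540795214573 0.06861113142683153
```

View pics/scene5.png

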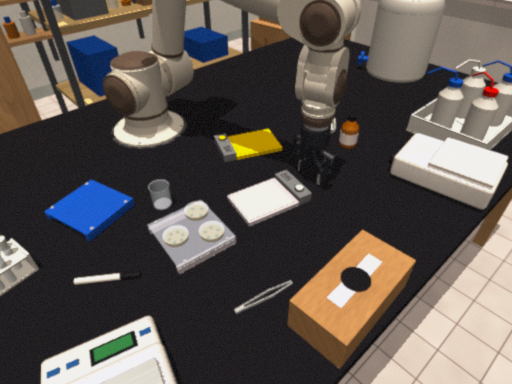

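View pics/wrist5.png

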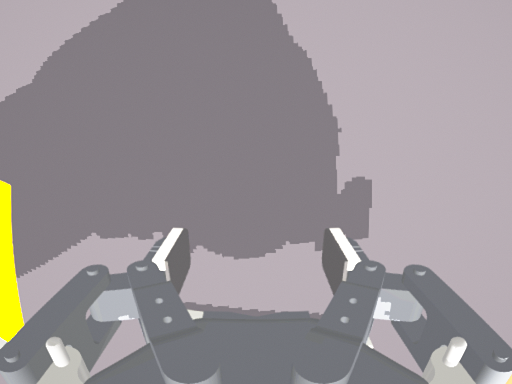

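Emit:
move_arm(
  commands=[
    {"claw": 0.6,"travel": [-0.8,0,0],"turn": 0},
    {"claw": 0.6,"travel": [-0.8,0,0],"turn": 0},
    {"claw": 0.6,"travel": [-0.7,0,0],"turn": 0},
    {"claw": 0.6,"travel": [-0.5,0,0],"turn": 0},
    {"claw": 0.6,"travel": [-0.4,0,0],"turn": 0},
  ],
)

```text
time: 7.5
ee_pos: [0.5716, 0.1586, 0.1769]
tcp_rot: [180.0, 0.0, 84.1]
wrist_force: [0.7, -0.1, -1.2]
opening: 0.0681
```

Emit:
move_arm(
  commands=[
    {"claw": 0.6,"travel": [-0.4,0,0],"turn": 0},
    {"claw": 0.6,"travel": [-0.4,0,0],"turn": 0},
    {"claw": 0.6,"travel": [-0.4,0,0],"turn": 0},
    {"claw": 0.6,"travel": [-0.4,0,0],"turn": 0},
    {"claw": 0.6,"travel": [-0.4,0,0],"turn": 0},
  ],
)

```text
time: 7.92
ee_pos: [0.5695, 0.1396, 0.1768]
tcp_rot: [-180.0, -0.0, 84.1]
wrist_force: [-0.6, 3.3, 1.1]
opening: 0.0684
```

Emit:
move_arm(
  commands=[
    {"claw": 0.6,"travel": [-0.4,0,0],"turn": 0},
    {"claw": 0.6,"travel": [-0.4,0,0],"turn": 0},
    {"claw": 0.6,"travel": [-0.4,0,0],"turn": 0},
    {"claw": 0.6,"travel": [-0.4,0,0],"turn": 0},
    {"claw": 0.6,"travel": [-0.4,0,0],"turn": 0},
  ],
)

```text
time: 8.33
ee_pos: [0.5675, 0.1194, 0.1768]
tcp_rot: [180.0, -0.0, 84.1]
wrist_force: [-1.1, 3.7, 1.1]
opening: 0.0683
```

```bash
python3 snap.py 6 wrist scene side
cat > tip.py <<'E'
from go import *
s=status.get_obs(); d=s["ee_pos"][:2]-np.array(S[:2]); c,q=np.cos(S[2]),np.sin(S[2]); print("tcp in stage",c*d[0]+q*d[1],-q*d[0]+c*d[1],s["opening"],s["wrist_force"])
E
python3 tip.py
```

```text
[0.5675 0.1194 0.1768] [179.9968  -0.0105  84.1131] 8.3333 [-1.0872  3.7337  1.0878]
tcp in stage -0.30789254698579266 0.003325533324119549 0.0680097140786496 [ 0.3792  0.402  -0.7064]
```

View pics/scz6.png

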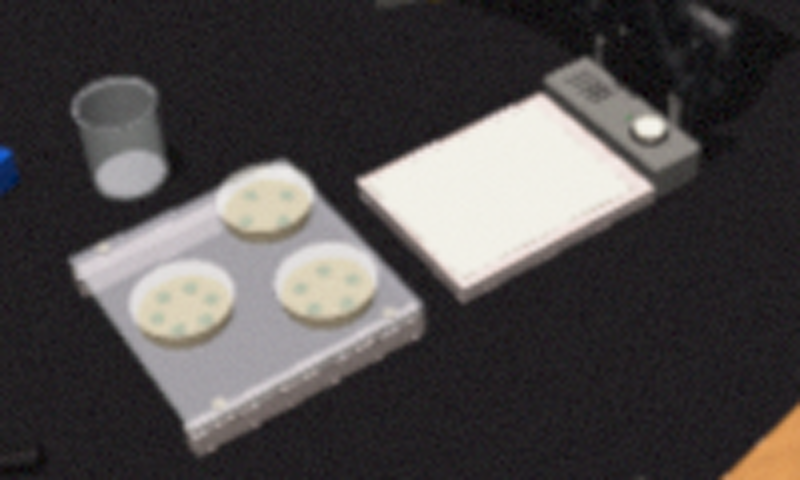

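View pics/siz6.png

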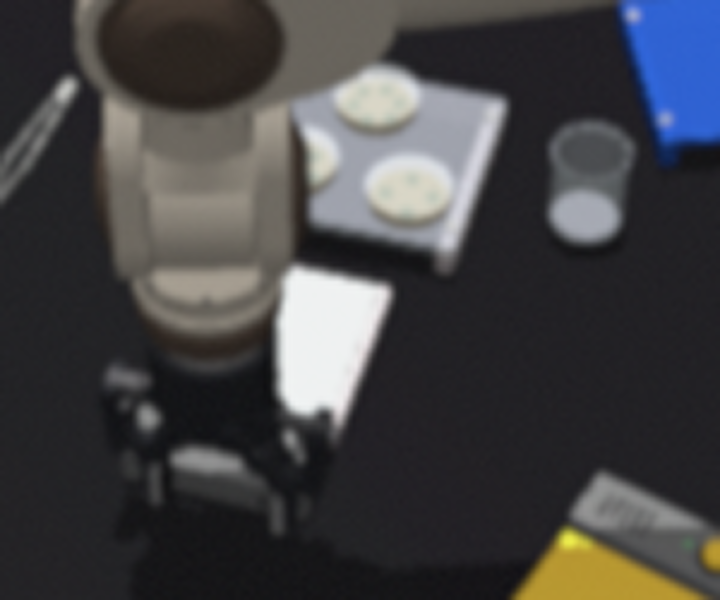

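View pics/wrist6.png

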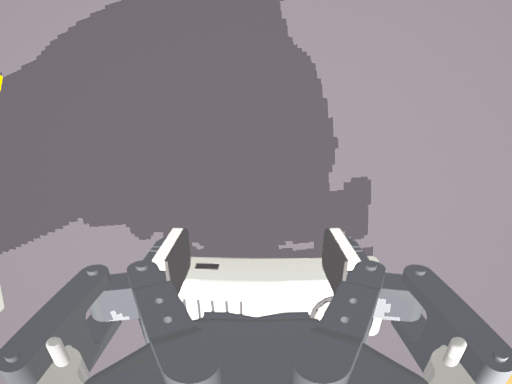

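Run:
```python
from fp import *
x=run(dict(fr=(359,183),fl=(464,294),sw=(650,124),rr=(588,58),rl=(699,150)),dict(fr=(391,289)),(.55,.0,-1.7))
```

```text
panel [ 0.5663  0.0126 -1.6776] yaw -96.12 in stage: x -0.2018 y 0.0131 ang -0.19
[[-0.3 -0.  -0.  -0.2  1.1 -0. ]
 [-0.2 -0.7  1.1 -0.  -0.4 -0.7]]
```

Emit:
move_arm(
  commands=[
    {"claw": 0.6,"travel": [1,0,0],"turn": 0},
    {"claw": 0.6,"travel": [1,0,0],"turn": 0},
    {"claw": 0.6,"travel": [0,0,-3],"turn": 0},
    {"claw": -1,"travel": [0,0,-3],"turn": 0},
    {"claw": -1,"travel": [-1,2.8,0],"turn": 0},
  ],
)

```text
time: 8.9
ee_pos: [0.5956, 0.1297, 0.2432]
tcp_rot: [179.7, -0.1, 84.3]
wrist_force: [1.2, 0.3, 1.4]
opening: 0.0453
```

Emit:
move_arm(
  commands=[
    {"claw": -1,"travel": [-1,2.8,0],"turn": 0},
    {"claw": -1,"travel": [-1,2.8,0],"turn": 0},
    {"claw": -1,"travel": [-2,2.8,0],"turn": 0},
    {"claw": -1,"travel": [-3,0,0],"turn": 0},
    {"claw": -1,"travel": [-3,0,0],"turn": 0},
  ],
)

```text
time: 9.32
ee_pos: [0.6709, 0.019, 0.2349]
tcp_rot: [-179.9, 0.0, 84.2]
wrist_force: [-0.2, -1.0, 0.7]
opening: -0.0004
```

```bash
python3 snap.py 7 scene wrist; python3 tip.py
```

```text
[0.6709 0.019  0.2349] [-179.9087    0.0319   84.1981] 9.3167 [-0.1842 -1.0009  0.6693]
tcp in stage -0.21601405996019926 0.11585145966318498 -2.1857625876100788e-05 [ 0.3422 -0.4247 -0.0755]
```

View pics/scz7.png

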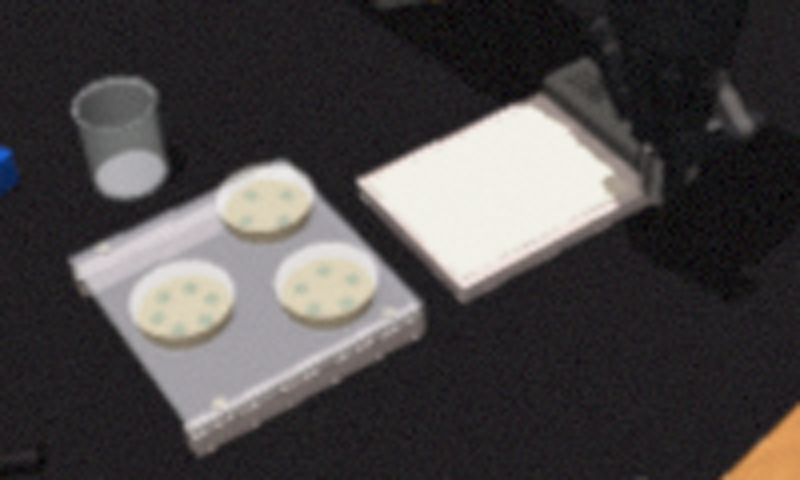

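View pics/wrist7.png

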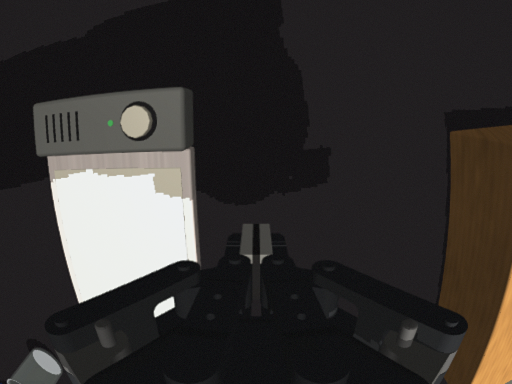

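Emit:
move_arm(
  commands=[
    {"claw": -1,"travel": [0,-0.5,2],"turn": 0},
    {"claw": -1,"travel": [0,-0.5,2],"turn": 0},
    {"claw": -1,"travel": [0,-0.4,1],"turn": 0},
    {"claw": -1,"travel": [0,-0.4,0.5],"turn": 0},
    {"claw": -1,"travel": [0,-0.4,0],"turn": 0},
  ],
)

```text
time: 9.83
ee_pos: [0.6473, 0.0221, 0.1804]
tcp_rot: [-179.9, 0.0, 84.2]
wrist_force: [0.2, -0.3, 0.0]
opening: 0.0001
```

Emit:
move_arm(
  commands=[
    {"claw": -1,"travel": [0,-0.3,0],"turn": 0},
    {"claw": -1,"travel": [0,-0.3,0],"turn": 0},
    {"claw": -1,"travel": [0,-0.3,0],"turn": 0},
    {"claw": -1,"travel": [0,-0.3,0],"turn": 0},
    {"claw": -1,"travel": [0,-0.3,0],"turn": 0},
  ],
)

```text
time: 10.25
ee_pos: [0.6329, 0.0226, 0.1823]
tcp_rot: [179.9, -0.0, 84.1]
wrist_force: [4.2, -1.6, -0.2]
opening: -0.0002
```

```bash
python3 snap.py 8 scene wrist; python3 tip.py
```

```text
[0.6329 0.0226 0.1823] [179.9267  -0.0093  84.1075] 10.25 [ 4.2079 -1.5937 -0.2259]
tcp in stage -0.21859589641297344 0.07814192984288748 0.0004138472654846537 [-0.6877 -0.6535  0.4399]
```

View pics/scz8.png

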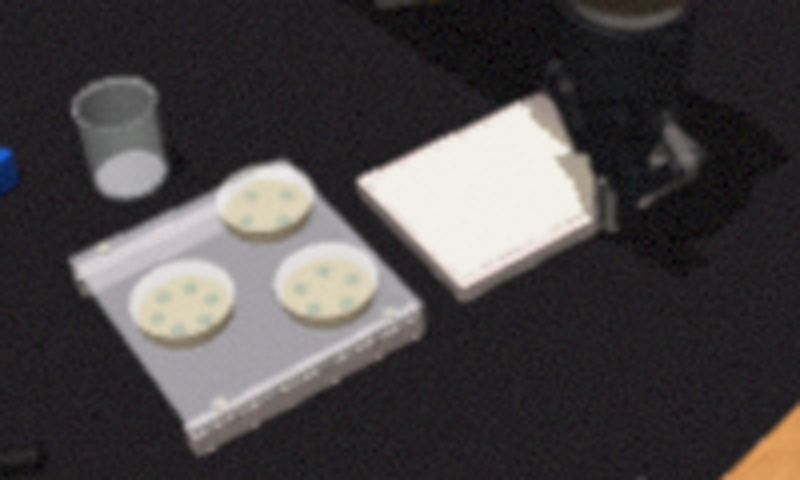

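View pics/wrist8.png

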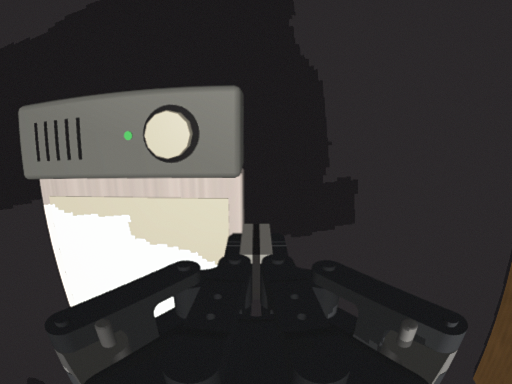

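Emit:
move_arm(
  commands=[
    {"claw": -1,"travel": [0,-0.2,0],"turn": 0},
    {"claw": -1,"travel": [0,-0.2,0],"turn": 0},
    {"claw": -1,"travel": [0,-0.2,0],"turn": 0},
    {"claw": -1,"travel": [0,-0.2,0],"turn": 0},
    {"claw": -1,"travel": [0,0,0],"turn": 0},
  ],
)

```text
time: 10.77
ee_pos: [0.6249, 0.0234, 0.1821]
tcp_rot: [180.0, -0.0, 84.1]
wrist_force: [3.4, -0.8, 2.4]
opening: -0.0001
```

```bash
python3 snap.py 9 scene side wrist; python3 tip.py
```

```text
[0.6249 0.0234 0.1821] [179.9507  -0.0054  84.1087] 10.7667 [ 3.4048 -0.7888  2.3669]
tcp in stage -0.21857533866485557 0.0703614790603316 8.960391844526159e-05 [3.7778 0.7219 2.5703]
```

View pics/scz9.png

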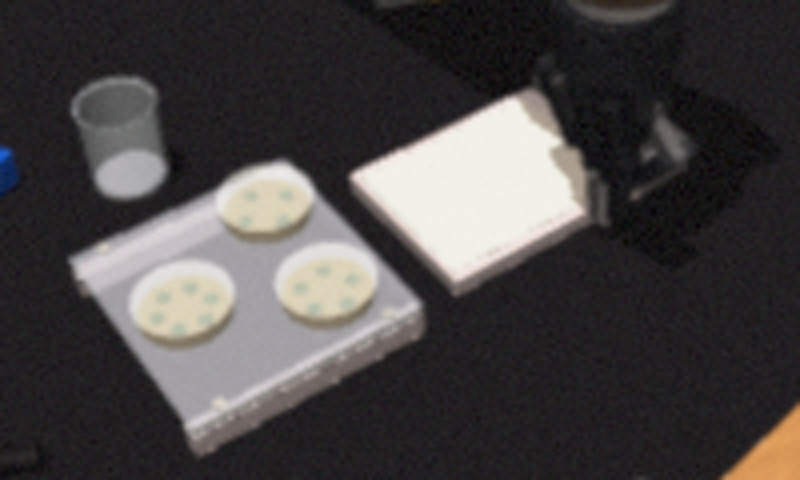

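View pics/siz9.png

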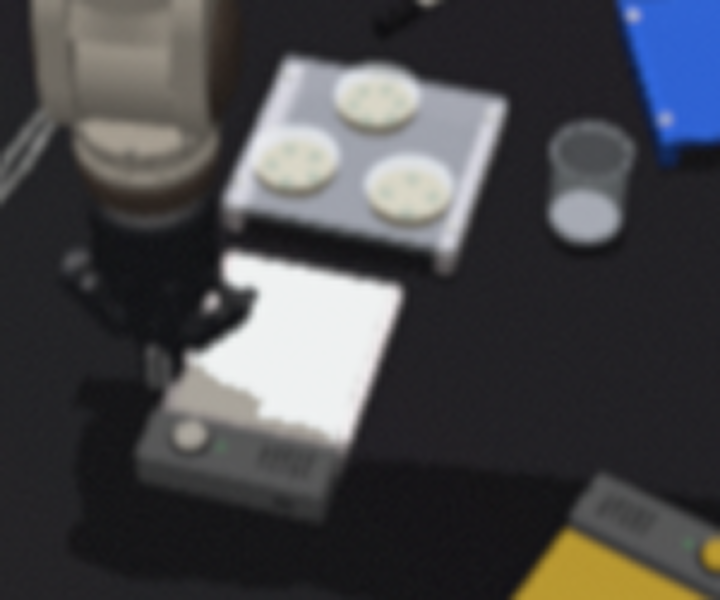

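View pics/wrist9.png

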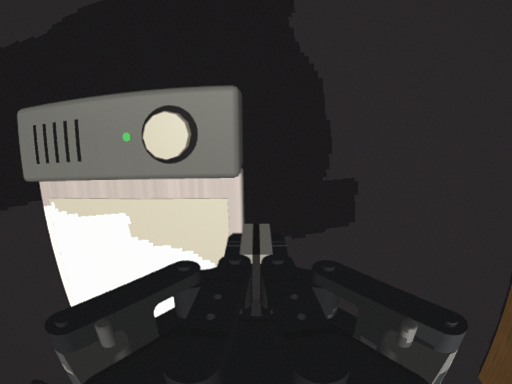

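Run:
```python
from fp import *
x=run(dict(fr=(351,179),fl=(458,289)),dict(fr=(403,290),sw=(189,435),rr=(322,518),rl=(138,457),hr=(345,446)),(.55,.0,-1.7))
x=run(dict(fr=(351,179),fl=(458,289)),dict(fr=(403,290),fl=(227,252),sw=(189,435)),(.55,.0,-1.7))
```

```text
panel [ 0.557   0.0147 -1.6589] yaw -95.05 in stage: x -0.2029 y 0.0037 ang 0.88
[[ 0.1  0.4 -0.2  0.6  0.5 -0.5 -0.6]
 [-0.8 -1.7 -0.4 -0.2 -4.4 -0.4  0.2]]
panel [ 0.5585  0.0134 -1.6646] yaw -95.37 in stage: x -0.2018 y 0.0052 ang 0.56
[[ 0.1  0.2 -0.4 -0.   0. ]
 [-0.4 -1.2 -0.7 -0.3 -0.7]]
```

Emit:
move_arm(
  commands=[
    {"claw": -1,"travel": [0,-0.2,0],"turn": 0},
    {"claw": -1,"travel": [0,-0.2,0],"turn": 0},
    {"claw": -1,"travel": [0,0,0],"turn": 0},
    {"claw": -1,"travel": [0,1,0],"turn": 0},
    {"claw": -1,"travel": [0,2,0],"turn": 0},
  ],
)

```text
time: 11.33
ee_pos: [0.6493, 0.0208, 0.1812]
tcp_rot: [-179.8, 0.0, 84.1]
wrist_force: [0.1, 0.1, 0.8]
opening: -0.0002
```

Emit:
move_arm(
  commands=[
    {"claw": -1,"travel": [0,1,-2],"turn": 0},
    {"claw": -1,"travel": [2,0,-3],"turn": 0},
    {"claw": -1,"travel": [4,0,0],"turn": 0},
    {"claw": -1,"travel": [4,0,0],"turn": 0},
    {"claw": 0.6,"travel": [3,-2,0],"turn": 0},
  ],
)

```text
time: 11.75
ee_pos: [0.6552, 0.1529, 0.2306]
tcp_rot: [-179.9, -0.0, 84.1]
wrist_force: [1.0, 1.2, -0.4]
opening: 0.0108
```

```bash
python3 snap.py 10 scene side; python3 tip.py
```

```text
[0.6552 0.1529 0.2306] [-179.9437   -0.0017   84.0729] 11.75 [ 1.0492  1.2064 -0.351 ]
tcp in stage -0.35270382763969077 0.08371236278874053 0.025818634303639395 [-0.3363 -1.3554 -0.5365]
```

View pics/scz10.png

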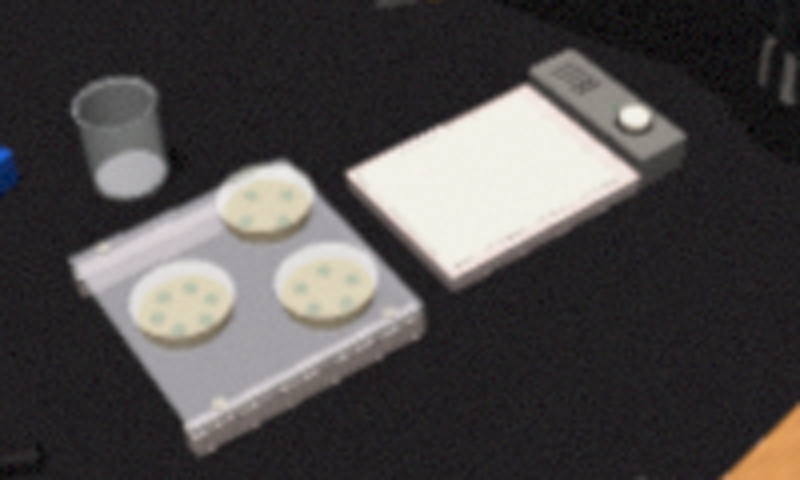

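View pics/siz10.png

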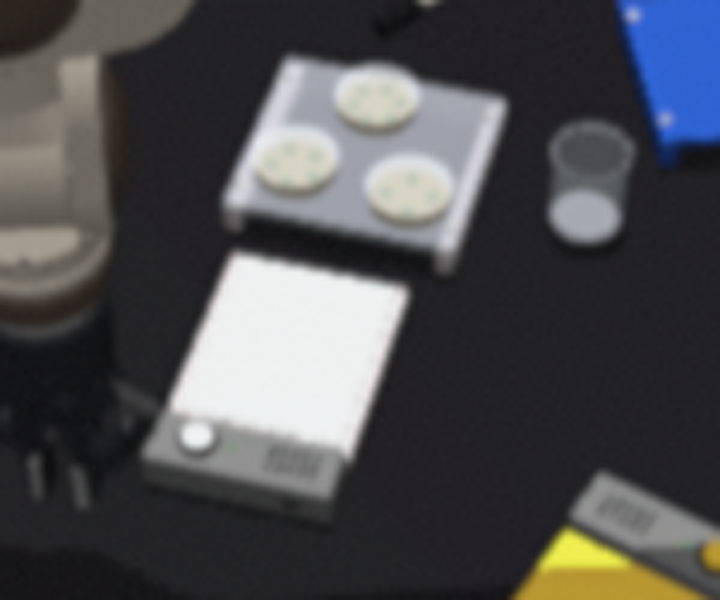

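Run:
```python
from fp import *
x=run(dict(fr=(347,175),fl=(453,285),sw=(634,117),rr=(573,49),rl=(686,138)),dict(fr=(410,290),fl=(232,255),sw=(197,436),rr=(330,508),rl=(145,458)),(.55,.0,-1.7))
```

```text
panel [ 0.5529  0.014  -1.6595] yaw -95.08 in stage: x -0.2018 y -0.0003 ang 0.85
[[-0.   0.3  0.5 -0.2  0.7 -0.3  0.4  0.3  0.2 -0.6]
 [-0.4 -1.5 -0.1 -0.3 -0.6 -0.4 -0.5 -0.4 -2.3 -0.6]]
```

Emit:
move_arm(
  commands=[
    {"claw": 0.6,"travel": [0,-2.8,0],"turn": 0},
    {"claw": 0.6,"travel": [0,-2.8,0],"turn": 0},
    {"claw": 0.6,"travel": [0,-2.8,1],"turn": 0},
    {"claw": 0.6,"travel": [0,0,2],"turn": 0},
    {"claw": 0.6,"travel": [0,0,2],"turn": 0},
  ],
)

```text
time: 12.27
ee_pos: [0.569, 0.1595, 0.1815]
tcp_rot: [-180.0, 0.0, 84.1]
wrist_force: [0.5, 0.4, 0.1]
opening: 0.0684
```

Emit:
move_arm(
  commands=[
    {"claw": 0.6,"travel": [-0.7,0,0.5],"turn": 0},
    {"claw": 0.6,"travel": [-0.7,0,0],"turn": 0},
    {"claw": 0.6,"travel": [-0.7,0,0],"turn": 0},
    {"claw": 0.6,"travel": [-0.5,0,0],"turn": 0},
    {"claw": 0.6,"travel": [-0.5,0,0],"turn": 0},
  ],
)

```text
time: 12.68
ee_pos: [0.5679, 0.1278, 0.1778]
tcp_rot: [179.9, -0.0, 84.1]
wrist_force: [0.9, -0.6, 0.1]
opening: 0.0684
```

```bash
python3 tip.py
```

```text
tcp in stage -0.3166128662437975 0.002785393183609111 0.06843965160751621 [ 0.9147 -0.5511  0.1143]
```

Emit:
move_arm(
  commands=[
    {"claw": 0.6,"travel": [-0.4,0,0],"turn": 0},
    {"claw": 0.6,"travel": [-0.4,0,0],"turn": 0},
    {"claw": 0.6,"travel": [-0.4,0,0],"turn": 0},
    {"claw": 0.6,"travel": [-0.4,0,0],"turn": 0},
    {"claw": 0.6,"travel": [-0.4,0,0],"turn": 0},
  ],
)

```text
time: 13.1
ee_pos: [0.5656, 0.109, 0.1772]
tcp_rot: [180.0, -0.1, 84.1]
wrist_force: [1.2, 5.5, 2.9]
opening: 0.0683
```

Emit:
move_arm(
  commands=[
    {"claw": 0.6,"travel": [-0.4,0,0],"turn": 0},
    {"claw": 0.6,"travel": [-0.4,0,0],"turn": 0},
    {"claw": 0.6,"travel": [-0.4,0,0],"turn": 0},
    {"claw": 0.6,"travel": [-0.4,0,0],"turn": 0},
    {"claw": 0.6,"travel": [0,0,0],"turn": 0},
  ],
)

```text
time: 13.52
ee_pos: [0.5638, 0.0926, 0.1771]
tcp_rot: [180.0, -0.0, 84.1]
wrist_force: [1.3, 2.0, 1.2]
opening: 0.0683
```

```bash
python3 snap.py 11 scene side; python3 tip.py
```

```text
[0.5638 0.0926 0.1771] [179.964   -0.0132  84.1026] 13.5167 [1.2997 2.037  1.2092]
tcp in stage -0.2812761453169357 0.0022249398917081886 0.06814305718037576 [0.0076 0.5223 0.32  ]
```

View pics/scz11.png

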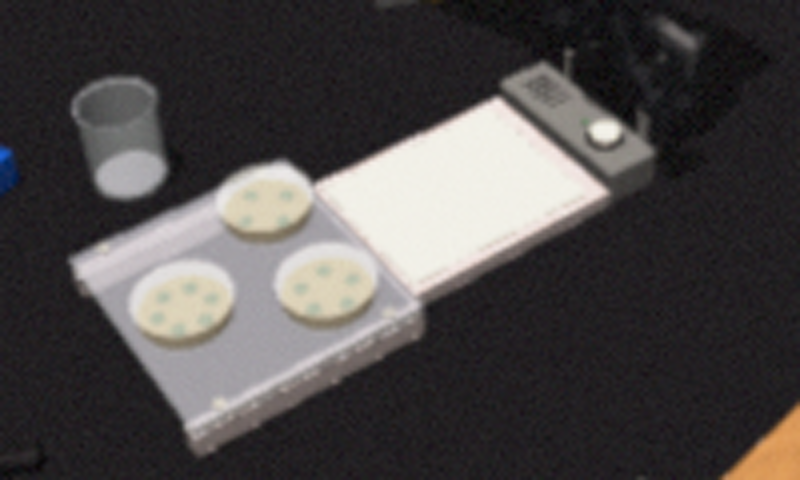

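View pics/siz11.png

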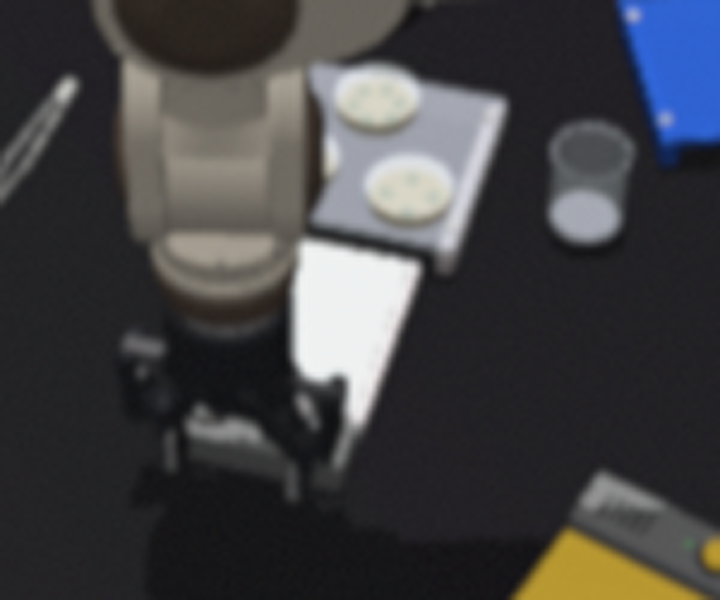

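Run:
```python
from fp import *
x=run(dict(pl=(609,194),sw=(606,131),rr=(546,62),rl=(656,155)),dict(fr=(422,264)),(.55,.0,-1.7))
```

```text
panel [ 0.5491 -0.0118 -1.6849] yaw -96.54 in stage: x -0.1758 y -0.0015 ang -0.61
[[ 0.  -0.2 -0.   0.5  0.3]
 [ 0.   0.5 -0.1 -0.4 -0.2]]
```

Emit:
move_arm(
  commands=[
    {"claw": 0.6,"travel": [-0.5,0,0],"turn": 0},
    {"claw": 0.6,"travel": [-0.5,0,0],"turn": 0},
    {"claw": 0.6,"travel": [-0.5,0,0],"turn": 0},
    {"claw": 0.6,"travel": [-0.5,0,0],"turn": 0},
    {"claw": 0.6,"travel": [-0.5,0,0],"turn": 0},
  ],
)

```text
time: 14.03
ee_pos: [0.5611, 0.0676, 0.1767]
tcp_rot: [-180.0, -0.0, 84.1]
wrist_force: [0.8, 4.8, 1.6]
opening: 0.0683
```

Emit:
move_arm(
  commands=[
    {"claw": 0.6,"travel": [-0.5,0,0],"turn": 0},
    {"claw": 0.6,"travel": [-0.5,0,0],"turn": 0},
    {"claw": 0.6,"travel": [-0.5,0,0],"turn": 0},
    {"claw": 0.6,"travel": [-0.5,0,0],"turn": 0},
    {"claw": 0.6,"travel": [-0.5,0,0],"turn": 0},
  ],
)

```text
time: 14.45
ee_pos: [0.5585, 0.0427, 0.1767]
tcp_rot: [-180.0, 0.0, 84.1]
wrist_force: [-0.1, 3.4, 0.9]
opening: 0.068
```

```bash
python3 snap.py 12 scene; python3 tip.py
```

```text
[0.5585 0.0427 0.1767] [-179.9948    0.0011   84.1015] 14.45 [-0.1197  3.3952  0.8518]
tcp in stage -0.2302987181721911 0.0022822285713764816 0.06829839709597754 [0.1247 0.7941 1.1398]
```

View pics/scz12.png

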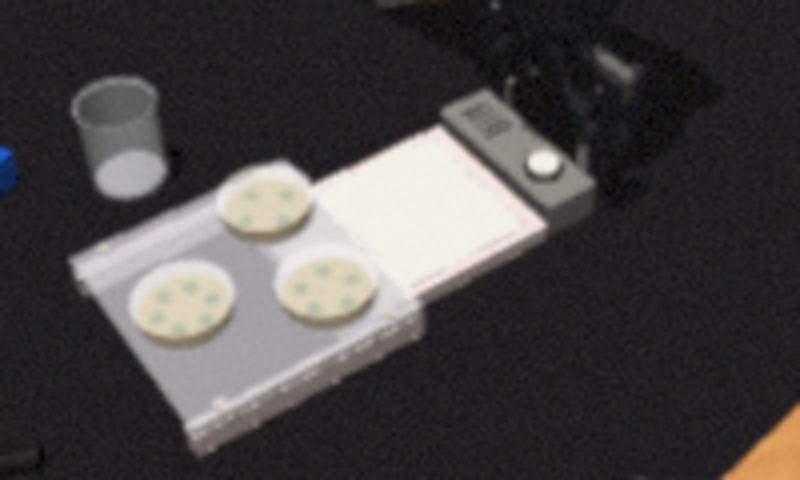

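Emit:
move_arm(
  commands=[
    {"claw": 0.6,"travel": [-0.5,0,0],"turn": 0},
    {"claw": 0.6,"travel": [-0.5,0,0],"turn": 0},
    {"claw": 0.6,"travel": [-0.5,0,0],"turn": 0},
    {"claw": 0.6,"travel": [-0.5,0,0],"turn": 0},
    {"claw": 0.6,"travel": [-0.5,0,0],"turn": 0},
  ],
)

```text
time: 14.92
ee_pos: [0.5559, 0.0179, 0.1766]
tcp_rot: [-180.0, 0.0, 84.1]
wrist_force: [0.8, 4.3, 0.1]
opening: 0.0682
```

Emit:
move_arm(
  commands=[
    {"claw": 0.6,"travel": [-0.5,0,0],"turn": 0},
    {"claw": 0.6,"travel": [-0.5,0,0],"turn": 0},
    {"claw": 0.6,"travel": [-0.5,0,0],"turn": 0},
    {"claw": 0.6,"travel": [-0.5,0,0],"turn": 0},
    {"claw": 0.6,"travel": [-0.5,0,0],"turn": 0},
  ],
)

```text
time: 15.33
ee_pos: [0.5534, -0.007, 0.1766]
tcp_rot: [-180.0, 0.0, 84.1]
wrist_force: [1.0, 4.1, -0.2]
opening: 0.068
```

Emit:
move_arm(
  commands=[
    {"claw": 0.6,"travel": [-0.5,0,0],"turn": 0},
    {"claw": 0.6,"travel": [-0.5,0,0],"turn": 0},
    {"claw": 0.6,"travel": [-0.5,0,0],"turn": 0},
    {"claw": 0.6,"travel": [-0.5,0,0],"turn": 0},
    {"claw": 0.6,"travel": [-0.5,0,0],"turn": 0},
  ],
)

```text
time: 15.75
ee_pos: [0.5508, -0.0319, 0.1766]
tcp_rot: [-180.0, 0.0, 84.1]
wrist_force: [0.2, 3.4, 0.4]
opening: 0.0685
```

```bash
python3 snap.py 13 scene side; python3 tip.py
```

```text
[ 0.5508 -0.0319  0.1766] [-179.9919    0.       84.1043] 15.75 [0.2435 3.4222 0.4313]
tcp in stage -0.15561382258197184 0.002323324188706642 0.06879247840391581 [-0.2733 -0.9333  0.9339]
```

View pics/scz13.png

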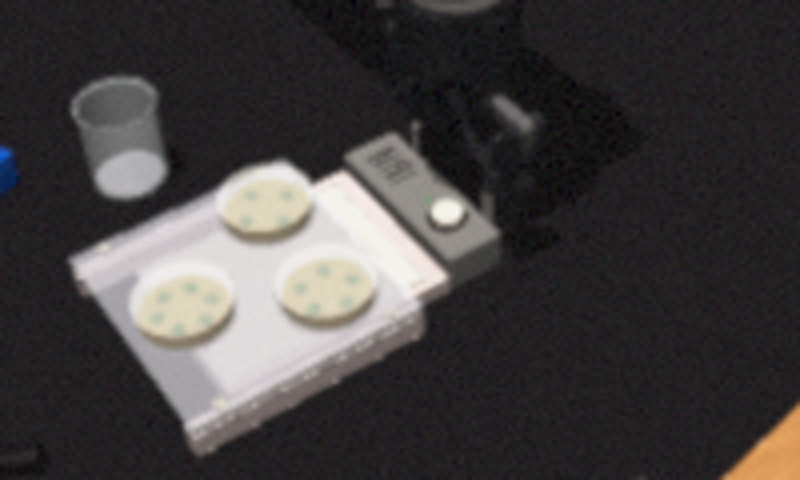

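View pics/siz13.png

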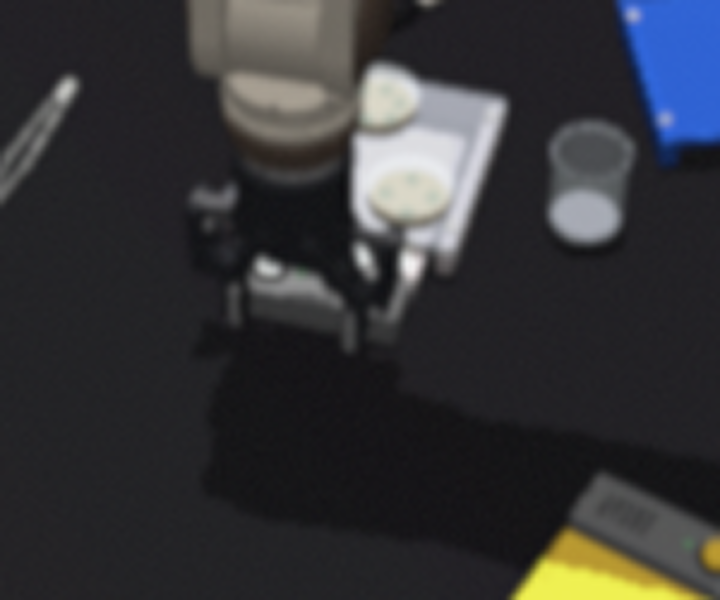

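Run:
```python
from fp import *
x=run(dict(pl=(449,280),sw=(447,210),rr=(394,132),rl=(500,235),hr=(347,152)),{},(.53,-.13,-1.67))
```

```text
panel [ 0.5348 -0.1357 -1.693 ] yaw -97.0 in stage: x -0.0511 y -0.0029 ang -1.07
[[-0.3 -0.1  0.7  0.4 -0.6]
 [-0.5  0.5 -0.3 -0.2  0.5]]
```

Emit:
move_arm(
  commands=[
    {"claw": 0.6,"travel": [-0.5,0,0],"turn": 0},
    {"claw": 0.6,"travel": [-0.5,0,0],"turn": 0},
    {"claw": 0.6,"travel": [-0.5,0,0],"turn": 0},
    {"claw": 0.6,"travel": [-0.4,0,0],"turn": 0},
    {"claw": 0.6,"travel": [-0.3,0,0],"turn": 0},
  ],
)

```text
time: 16.27
ee_pos: [0.5486, -0.0538, 0.1766]
tcp_rot: [-180.0, -0.0, 84.1]
wrist_force: [1.1, 3.5, 0.2]
opening: 0.0684
```

Emit:
move_arm(
  commands=[
    {"claw": 0.6,"travel": [-0.2,0,0],"turn": 0},
    {"claw": 0.6,"travel": [-0.2,0,0],"turn": 0},
    {"claw": 0.6,"travel": [0,0,0],"turn": 0},
  ],
)

```text
time: 16.52
ee_pos: [0.5482, -0.0576, 0.1767]
tcp_rot: [-180.0, 0.0, 84.1]
wrist_force: [-0.3, 1.1, -0.8]
opening: 0.0684
```

```bash
python3 snap.py 14 scene; python3 tip.py
```

```text
[ 0.5482 -0.0576  0.1767] [-179.9951    0.0305   84.0886] 16.5167 [-0.2782  1.0695 -0.7798]
tcp in stage -0.13016217896058827 0.0023336879879634603 0.06833638840057474 [-0.6683 -0.3551 -0.016 ]
```

View pics/scz14.png

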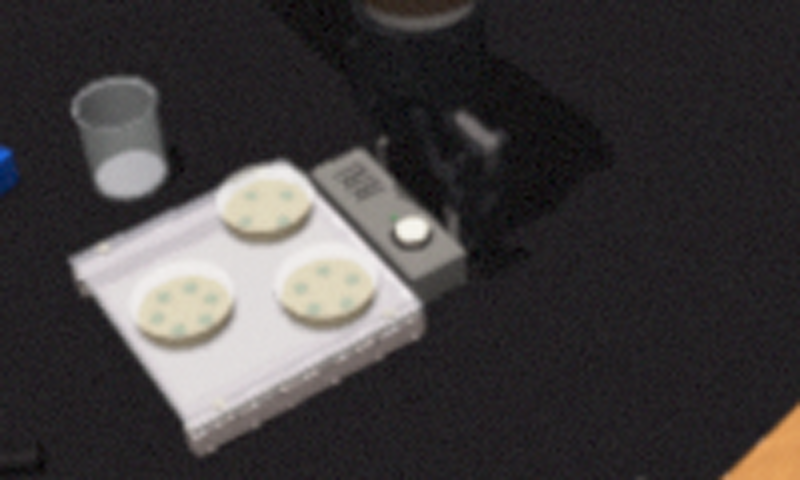

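Run:
```python
from fp import *
x=run(dict(sw=(411,229),rr=(361,149),rl=(466,253),hr=(315,172)),{},(.53,-.16,-1.67))
for y in(-.05,0,.05):
  for X,z in((-.075,.027),): 
    c,s=np.cos(S[2]),np.sin(S[2]); u,v=proj("scene",[S[0]+c*X-s*y,S[1]+s*X+c*y,z]); print((u-129.5)*4-.5,(v-159.5)*4-.5)
a=cv2.imread("pics/scene14.png")[185:250,195:255]; cv2.imwrite("pics/z14.png",cv2.resize(a,(554,600),interpolation=cv2.INTER_CUBIC))
```

```text
panel [ 0.533  -0.1621 -1.6894] yaw -96.8 in stage: x -0.0246 y -0.0020 ang -0.87
[[ 0.1  0.5  0.2 -1.3]
 [ 0.5 -0.5  0.1 -0.2]]
311.24146901650136 185.27761867995991
352.9192423706339 229.45759576358364
397.6277878988566 276.8503031449435
```

View pics/z14.png

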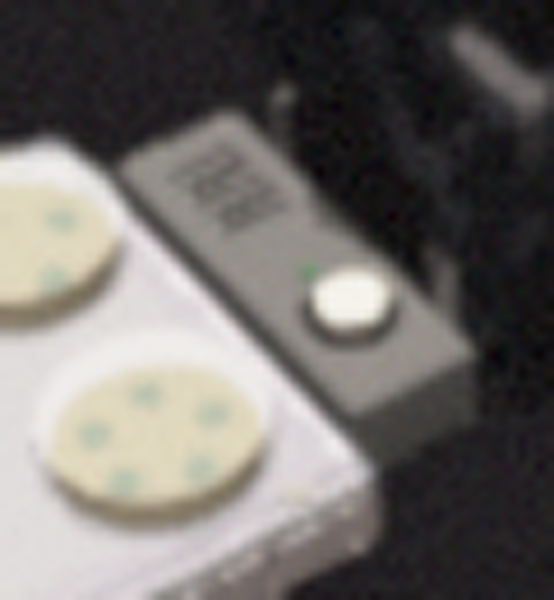

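Emit:
move_arm(
  commands=[
    {"claw": 0.6,"travel": [-0.15,0,0],"turn": 0},
    {"claw": 0.6,"travel": [-0.1,0,0],"turn": 0},
    {"claw": 0.6,"travel": [0,0,0],"turn": 0},
  ],
)

```text
time: 16.82
ee_pos: [0.548, -0.0597, 0.1767]
tcp_rot: [-180.0, -0.0, 84.1]
wrist_force: [0.1, 1.6, -0.1]
opening: 0.0685
```

Emit:
move_arm(
  commands=[
    {"claw": 0.6,"travel": [1,0,0],"turn": 0},
    {"claw": 0.6,"travel": [2,0,0],"turn": 0},
    {"claw": 0.6,"travel": [0,0,-3],"turn": 0},
    {"claw": -1,"travel": [3,0,-3],"turn": 0},
    {"claw": -1,"travel": [3,0,0],"turn": 0},
  ],
)

```text
time: 17.23
ee_pos: [0.5584, 0.0298, 0.242]
tcp_rot: [179.6, -0.0, 84.0]
wrist_force: [1.3, -0.3, 0.5]
opening: 0.0456
```

```bash
python3 snap.py 15 scene side wrist; python3 tip.py
```

```text
[0.5584 0.0298 0.242 ] [179.5718  -0.0178  83.9738] 17.2333 [ 1.339  -0.3186  0.4814]
tcp in stage -0.21940300214234298 0.0023087753007863913 0.02265345336360012 [ 0.654  -0.4257 -0.228 ]
```

View pics/scz15.png

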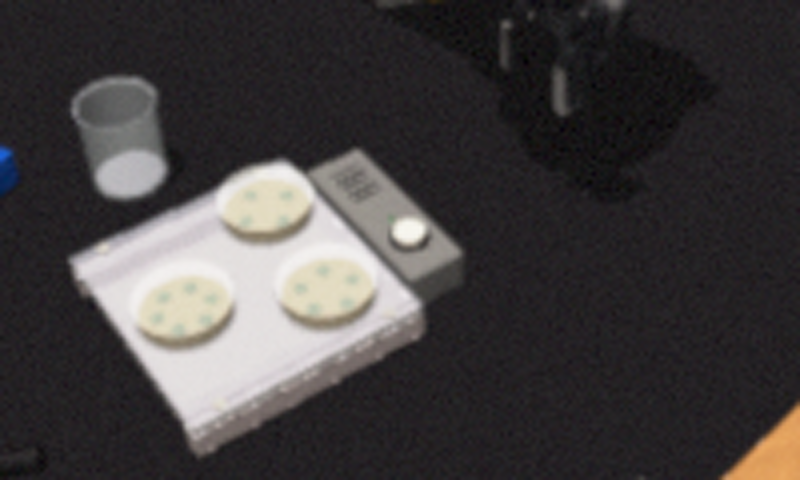

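View pics/siz15.png

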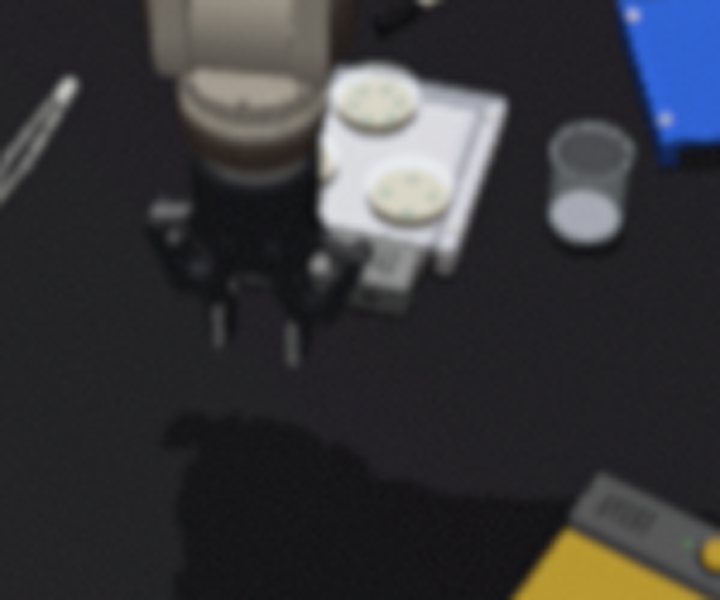

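View pics/wrist15.png

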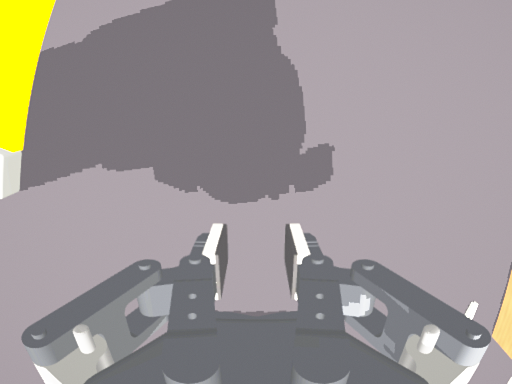

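Run:
```python
from fp import *; from go import w,rel
x=run(dict(sw=(409,230),rr=(359,149),rl=(464,252),hr=(311,171)),{},(.53,-.16,-1.67))
t=w(x,-.075,.03); print("switch",t,pt(*sc(409,230),.0345), "shift",rel(*t,.24)[0])
```

```text
panel [ 0.532  -0.163  -1.6873] yaw -96.68 in stage: x -0.0237 y -0.0028 ang -0.75
[[ 0.1  0.4  0.2 -0.9]
 [ 0.1 -0.5  0.2  0. ]]
switch [ 0.5705 -0.092 ] [ 0.5701 -0.0918  0.0345] shift [-12.1235   2.5444  -0.3172]
```

Emit:
move_arm(
  commands=[
    {"claw": -1,"travel": [-2.5,0.5,0],"turn": 0},
    {"claw": -1,"travel": [-2.5,0.5,0],"turn": 0},
    {"claw": -1,"travel": [-2.5,0.5,0],"turn": 0},
    {"claw": -1,"travel": [-2.5,0.5,0],"turn": 0},
    {"claw": -1,"travel": [-2,0.5,0],"turn": 0},
  ],
)

```text
time: 17.8
ee_pos: [0.5693, -0.0947, 0.2355]
tcp_rot: [-179.9, 0.1, 84.0]
wrist_force: [0.0, 0.2, -0.5]
opening: -0.0002
```

Emit:
move_arm(
  commands=[
    {"claw": -1,"travel": [0,0,0.5],"turn": 0},
    {"claw": -1,"travel": [0,0,0],"turn": 0},
    {"claw": -1,"travel": [0,0,0],"turn": 0},
  ],
)

```text
time: 18.05
ee_pos: [0.5693, -0.0927, 0.2303]
tcp_rot: [-179.9, 0.0, 84.1]
wrist_force: [0.9, -0.0, 1.3]
opening: 0.0002
```

```bash
python3 snap.py 16 scene side wrist; python3 tip.py; python3 -c "
from go import *
print(rel(.5703,-.0919,.2075)[0])"
```

```text
[ 0.5693 -0.0927  0.2303] [-179.8984    0.002    84.0677] 18.05 [ 0.9234 -0.0138  1.253 ]
tcp in stage -0.09819888971804454 0.027208733196763202 0.00048318499047154387 [-0.3885 -0.0926 -0.0061]
[0.0109 0.069  2.3628]
```

View pics/scz16.png

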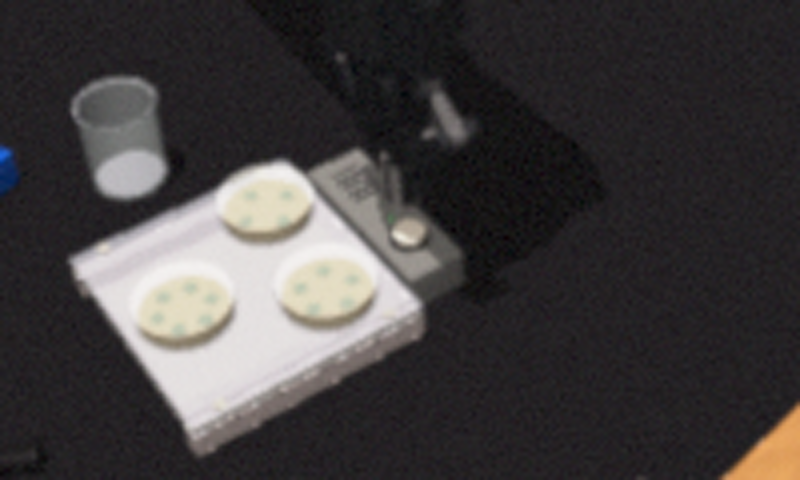

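View pics/wrist16.png

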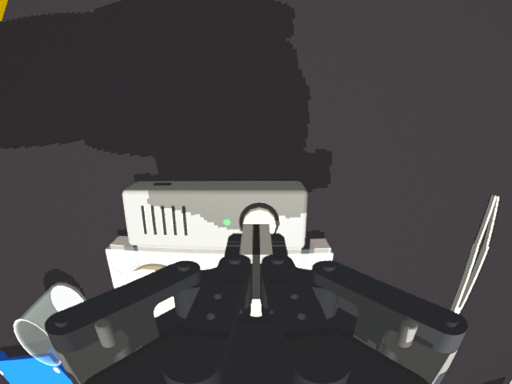

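Emit:
move_arm(
  commands=[
    {"claw": -1,"travel": [0,0,0.8],"turn": 0},
    {"claw": -1,"travel": [0,0,0.8],"turn": 0},
    {"claw": -1,"travel": [0,0,0.4],"turn": 0},
    {"claw": -1,"travel": [0,0,0.2],"turn": 0},
    {"claw": -1,"travel": [0,0,0.2],"turn": 0},
  ],
)

```text
time: 18.62
ee_pos: [0.5695, -0.0925, 0.2066]
tcp_rot: [-179.9, -0.0, 84.1]
wrist_force: [-1.6, 0.5, 2.5]
opening: -0.0003
```

Emit:
move_arm(
  commands=[
    {"claw": -1,"travel": [0,0,0.1],"turn": 0},
    {"claw": -1,"travel": [0,0,0.1],"turn": 0},
    {"claw": -1,"travel": [0,0,0],"turn": 0},
  ],
)

```text
time: 18.87
ee_pos: [0.5697, -0.0926, 0.2053]
tcp_rot: [180.0, -0.0, 84.1]
wrist_force: [-1.9, 1.0, 3.2]
opening: 0.0
```

Emit:
move_arm(
  commands=[
    {"claw": -1,"travel": [0,0,0.1],"turn": 0},
    {"claw": -1,"travel": [0,0,0.1],"turn": 0},
    {"claw": -1,"travel": [0,0,0],"turn": 0},
  ],
)

```text
time: 19.12
ee_pos: [0.5698, -0.0927, 0.2033]
tcp_rot: [180.0, -0.0, 84.1]
wrist_force: [-2.5, 0.9, 3.4]
opening: -0.0001
```

Emit:
move_arm(
  commands=[
    {"claw": -1,"travel": [0,0,0.1],"turn": 0},
    {"claw": -1,"travel": [0,0,0],"turn": 0},
    {"claw": -1,"travel": [0,0,0],"turn": 0},
  ],
)

```text
time: 19.37
ee_pos: [0.5698, -0.0927, 0.2029]
tcp_rot: [180.0, 0.0, 84.1]
wrist_force: [-3.9, 1.1, 7.7]
opening: -0.0002
```

```bash
python3 snap.py 17 scene wrist; python3 tip.py
```

```text
[ 0.5698 -0.0927  0.2029] [179.9578   0.0008  84.1072] 19.3667 [-3.8716  1.0528  7.684 ]
tcp in stage -0.09748036236314159 0.02742928911350917 0.0002902547719333019 [-3.4894  1.2904  7.8099]
```

View pics/scz17.png

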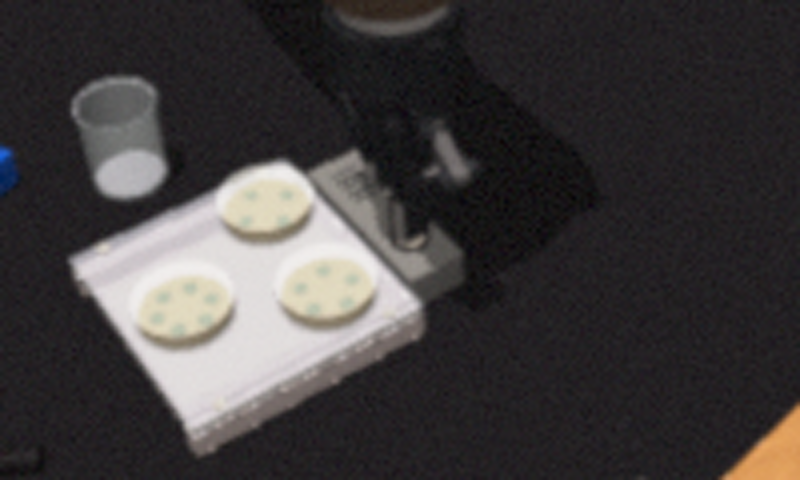

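Emit:
move_arm(
  commands=[
    {"claw": -1,"travel": [0,0,-0.3],"turn": 0},
    {"claw": -1,"travel": [0,0,-0.7],"turn": 0},
    {"claw": -1,"travel": [0,0,-2],"turn": 0},
    {"claw": -1,"travel": [0,0,-3],"turn": 0},
    {"claw": -1,"travel": [3,0,-2],"turn": 0},
  ],
)

```text
time: 19.88
ee_pos: [0.5727, -0.0655, 0.2843]
tcp_rot: [179.9, 0.1, 83.9]
wrist_force: [1.1, 1.1, 1.0]
opening: 0.0003
```

Emit:
move_arm(
  commands=[
    {"claw": -1,"travel": [4,0,0],"turn": 0},
    {"claw": -1,"travel": [4,0,0],"turn": 0},
    {"claw": -1,"travel": [4,0,0],"turn": 0},
    {"claw": -1,"travel": [4,0,0],"turn": 0},
    {"claw": -1,"travel": [4,0,0],"turn": 0},
  ],
)

```text
time: 20.3
ee_pos: [0.5932, 0.138, 0.2825]
tcp_rot: [180.0, 0.0, 84.1]
wrist_force: [-0.3, -0.5, -0.1]
opening: -0.0
```

```bash
python3 snap.py 18 scene side; python3 tip.py
```

```text
[0.5932 0.138  0.2825] [179.9678   0.0043  84.0919] 20.3 [-0.3401 -0.4592 -0.0789]
tcp in stage -0.3323240592010085 0.026757976156433133 0.0002492469184304388 [ 0.4284 -0.4936  0.0459]
```

View pics/scz18.png

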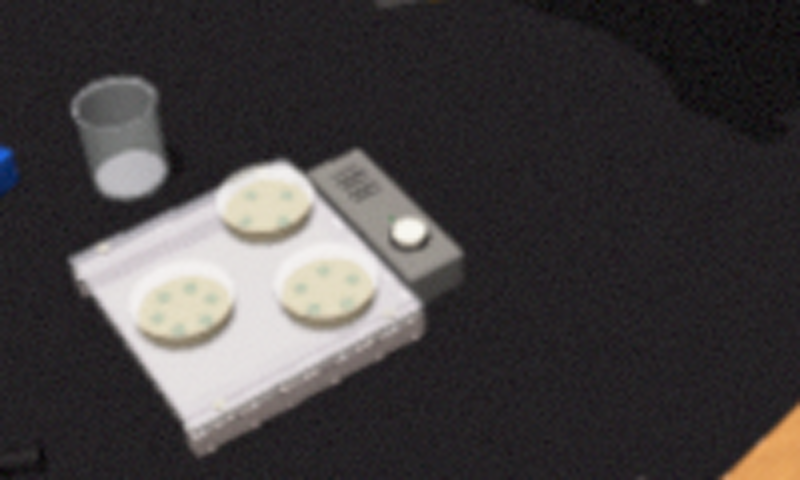

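View pics/side18.png

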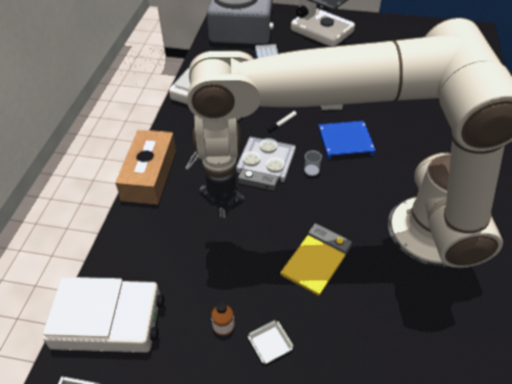

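View pics/siz18.png

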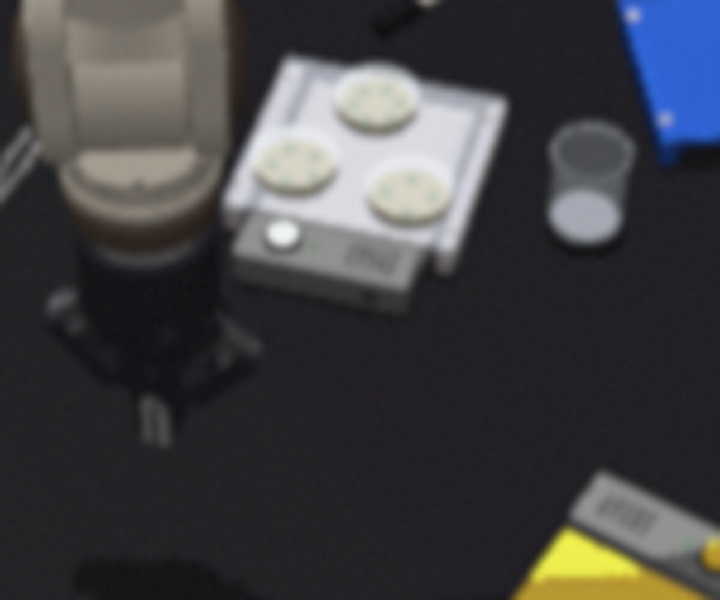

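Run:
```python
from fp import *
x=run(dict(sw=(409,230),rr=(359,149),rl=(464,252),hr=(311,171)),dict(sw=(282,234),rr=(408,292),rl=(230,255)),(.53,-.16,-1.67))
bot.job_done()
```

```text
panel [ 0.5328 -0.1622 -1.6805] yaw -96.28 in stage: x -0.0245 y -0.0022 ang -0.35
[[ 0.5  0.6  0.6 -0.7  0.5 -0.1  0.4]
 [-0.  -0.6 -0.   0.  -0.3 -0.5 -0.8]]
the job is handed in; nothing more can be done
```

I pushed the panel home under the glass, pressed the switch until it bottomed out, let it spring back, and handed the job in at about 20 s. No verdict was reported.

**Route:** I first pushed the panel sideways, then pushed its rear with both fingertips to square it up. That push moved it about 13 mm to one side. I corrected this with a second sideways push before sliding it in.

**Panel:** Fitting both camera views after the press puts the panel at x = -24.5 mm, y = -2 mm and 0.4° relative to the stage. That leaves the housing about 4 mm from the glass edge. An earlier fit from the scene camera alone gave x = -23.7 mm and 0.75°; both fits are within the limits.

**Switch:** The upward force reached 7.7 N, above the 4 N needed to push it fully down. The fingertip had gone about 4.6 mm below the expected switch top. I did not read the switch travel directly; in the last pictures the switch looked released.

**Other things:** The stage, dishes, beaker, forceps, marker, bottle and boat looked unmoved by eye in the pictures, but I did not fit their final positions. The arm was clear of everything at hand-in.

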